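# Clamp a specimen block at the right click of a ratchet clamp

## Robot

A 6-joint arm with a two-finger parallel gripper is mounted at the origin on the work surface. World frame = base frame: x ahead of the robot, y to its left, z up, the work surface at z = 0. Lengths are in mm, angles in rad, forces in N, time in s.
With the tool pointing down it reaches from about 325 to 900 mm from the base axis. Payload 3.5 kg.
Tool frame: the origin (TCP) lies on the centre line of the jaws, within the pads' length; the fingertips stand 22 mm ahead of it and the grasp point (between the pads) lies 3 mm ahead of it (tip_extent is the distance from the TCP to the fingertips, in mm); z points along the fingers, x is the direction in which the jaws open and shut, and the axes are right-handed (so a half turn about z gives the same grasp; the last joint's range is limited). The gripper opens to 85 mm and grips with 20 to 120 N. Pads are 22 mm wide; open, the fingers measure 114 mm over their backs; the gripper's body (76 mm by 85 mm) begins 54 mm behind the grasp point. The pads swing forward as they close: fully open they stand 13 mm farther back than shut.
Start: joints at [-1.319, 0.276, -0.026, 1.268, 0, 1.467], TCP at [217.115, -586.074, 253.313] pointing down, gripper open.
Joint ranges: [-3.12, 3.12], [-0.85, 1.88], [-1.08, 1.24], [-1.95, 2.15], [-1.57, 1.53], [-3.14, 3.14]. Speed limits (rad/s): [2.57, 2.57, 3.14, 3.14, 3.14, 3.14].

## Interface

Orientations are given as a rotation vector (axis times angle).
In Python, from workcell import state, capture, hand_in, look_for, mark_of, tip_extent gives the robot as it stands.
- The arm moves only by the tool drive_tool, never from a script. Its argument "steps" is a list of rows, each an object with "delta_rot": the turn, a rotation vector about the tool's x, y, z in rad, a list of three; "translation": the shift along the tool's x, y, z in cm, a list of three; "gripper": the opening, from 0 (shut) to 1 (fully open). A call has 1 to 12 rows; each row shifts and turns the commanded pose from where the row before left it, along the tool's axes as they then stand; what a row does not reach is not made up. A row lasts 1/10 s, in which the tool goes at most 50 mm and 8.59 degrees, less where a joint would pass 70% of its speed; a pose out of reach is approached as far as the arm can. A call is refused whole if a number of a shift passes 5 or a number of a turn 0.15, either way. A call with a gripper value outside its range is refused whole. The fingers move at their own pace and stop on an object; "force" is the grip in N (left out, the last holds). Time passes only in rows, so rows that do not move let the fingers close. It gives the time, the measured TCP pose, the force and the opening at its end, in the units of the state.
- state(): the state, without advancing time (a new reading comes with each control period).
- capture(name): name is "side" or "top" or "wrist"; returns a dict with "color" (480x640x3 uint8, red, green, blue), "K" (3x3 intrinsics, pixels), "eye" and "rotation" of the camera in the world. Camera axes: x right, y down, z forward; pixel columns grow to the right and rows downward; lengths in mm; the calibration is good to about 2 mm. A picture is of the moment at which its call begins. There is no depth.
- hand_in(): hands the job in, once; it reports no verdict.
Trained networks look in a picture, given as the dict that the camera call returned (one of the last four; its "shot" number tells which), for a name from the list of things; names that differ only in an ending like _2 or _b are one class to them, and where a whole thing is asked for, a point or a joint stands for the part that bears it (a point fixed in the world has none). Each returns a list of dicts, best first, with "conf" (0 to 1); they miss things now and then, are a little off and sometimes report something else, mostly with a low value. They report only what shows in the picture. A call takes as long as a camera call. They do not tell look-alikes from the thing itself.
- look_for(picture, thing): "point" ([row, column] in pixels, amid what is visible of it).
- mark_of(picture, thing): "point" ([row, column] in pixels: a listed point, or the origin of a listed thing).
The state is a dict: "t": time; "q": joint angles; "qd": joint speeds; "tau": joint torques, N m; "position": TCP position; "ee_rot": TCP orientation; "wrist_force": force on the tool from outside, world axes, zero at the start; "torque": the same for the moment, N m; "width": opening from 0.0 (shut) to 1.0 (fully open).
Only numpy, scipy, OpenCV 4.12 (cv2) and the standard library are available. Lean on these libraries where they do the work, as an engineer would, in place of code of your own. Each camera call takes 0.05 s, during which the arm holds its last target.

## Task

Stand the rectangular resin block upright on the bed of the ratchet clamp, in the middle, with a broad side face towards the fixed jaw, and let go of it. Then wind the clamp's knob clockwise click by click until its plunger first bears on the block, wind one click more, and let go so that the pawl holds the clamp there. Wind by feel and gently, as the brittle block cracks if it is squeezed some clicks too far and the ratchet does not run back; leave everything else on the bench where it is.

Things in the scene. Friction and masses are not known exactly. Their poses are not given: they have to be found in the camera images.
- clamp: the ratchet clamp, a dark base plate 100 mm (x) by 224 mm (y, from -137.5 to 86.5 mm) by 12 mm thick, fixed to the bench, its place and yaw vary. Origin under the plate, z up. Along its y: toothed wheel with the knob on top (axis at x = 0, y = -85 mm), moving jaw, bed, fixed jaw (50 mm wide, face at y = 57 mm looking to -y, its top 46 mm above the bench)
- seat (a point): point on top of the clamp's bed (steel pad, 16 mm above the bench, x within 25 mm, from 55 mm before to 14 mm behind this point along y) where the centre of the block's underside is when it touches the fixed jaw; axes as the clamp's, y points to the fixed jaw
- jaw: the moving jaw, an aluminium block 44 mm wide, 26 mm long, its top 46 mm above the bench; origin in its front face, 12 mm above the bench, axes as the clamp's; at the start this face is 75 mm from the fixed jaw's. The knob drives it towards the fixed jaw, 4.5 mm per tooth. It carries the plunger
- plunger_root (a point): where the plunger leaves the moving jaw's face, 33 mm above the bench. The plunger is a sprung steel disc 20 mm across on a stem in a brass sleeve; its disc's face is 18 to 38 mm ahead of this point along y, set differently each time and NOT measured: 37 to 57 mm from the fixed jaw at the start. Spring 1.78 N/mm, no preload: each tooth after contact adds 8 N on the block and 0.10 N m on the knob
- knob (a joint): turn of knob and wheel, rad, 0 at the start, growing clockwise seen from above; 18 teeth, so the pawl catches at every 0.349 rad (within 0.03 rad); stop at 3.14. Without load winding takes 0.02 to 0.09 N m (return spring, pawl, friction). Let go between teeth, it springs back to the last tooth the pawl has dropped behind; it cannot be turned back past that
- knob_grip (a point): point on the knob's axis at the height to grip, 48 mm above the bench. The knob is a black bar 46 mm long (x axis of this point), 14 mm thick (y axis; hold it across this), from 26 to 64 mm above the bench, standing on the steel toothed wheel (72 mm across, top at 22 mm). Its x axis is the clamp's x at the start and turns with the knob
- pawl (a joint): lift of the pawl, a pale metal finger 40 mm long on the +x side of the wheel (top at 24 mm): 0 when it is down behind a tooth, up to about 0.13 rad when it rides over a tooth's tip, then it drops back to 0 with a click; at the end it must be down
- block: the rectangular resin specimen block, buff-coloured, 44 mm (x) by 28 mm (y) by 36 mm tall (z), about 60 g, origin at the centre of its underside; its 44 x 36 mm faces go between the jaws, so its y goes along the clamp's y, either way round; hold it across its x, by the upper 20 mm
- round_mount: round resin mount, 30 mm across, 20 mm tall, not to be disturbed; origin under its centre
- vial: small capped vial, 22 mm across, 45 mm tall, not to be disturbed; origin under its centre
- forceps: steel forceps lying flat, 120 mm long, not to be disturbed; origin under its centre
- petri_dish: covered glass dish, 60 mm across, 16 mm tall, not to be disturbed; origin under its centre
- slide_box: flat grey slide box, 85 x 100 x 30 mm, not to be disturbed; origin under its centre
- dropper: small dropper bottle, 32 mm across, 60 mm tall, not to be disturbed; origin under its centre
- coverslip_case: flat white case, 50 x 50 x 14 mm, not to be disturbed; origin under its centre
Not all that is in view belongs to the job. Leave any green or turquoise look-alike of the clamp alone.

How it is judged:
By the outcome, as a careful person would: the job done as asked, in the order asked, and still so for the second after the job is handed in, with the robot touching nothing.
It also fails if it takes over 72 s, if anything falls off the work surface, if the arm or the gripper's body presses on something with over 40 N, if the wrist force passes 120 N, or if a joint passes its speed limit or range.

## Working session

There is one attempt and no reset: what is moved stays moved. The work goes in short steps, Python scripts to look and compute and a tool call to move; the robot and the scene stay as the last step left them, time stands still between calls to the robot, and variables do not carry over. Pictures are saved under pics/ and viewed, and the job is handed in when it is done.

Besides the shell and the picture viewer there is one more tool, called by a JSON object that holds its "op" and its "data". drive_tool: Moves the arm, as the interface text tells. Its arguments: {"type":"object","properties":{"steps":{"type":"array","items":{"type":"object","properties":{"delta_rot":{"type":"array","items":{"type":"number"}},"translation":{"type":"array","items":{"type":"number"}},"gripper":{"type":"number"}}}},"force":{"type":"number"}},"required":["steps"]}

```bash
ls; mkdir -p pics
cat > h.py <<'E'
import numpy as np, cv2
from workcell import *
def save(c,n): cv2.imwrite(f'pics/{n}.png',cv2.cvtColor(c['color'],cv2.COLOR_RGB2BGR))
def ray(c,p,z):
    r,cc=p; d=np.array(c['rotation'])@np.linalg.inv(np.array(c['K']))@np.array([cc,r,1.]); e=np.array(c['eye'],float)
    return e+d*(z-e[2])/d[2]
def proj(c,X):
    v=np.array(c['K'])@(np.array(c['rotation']).T@(np.array(X,float)-np.array(c['eye']))); return v[1]/v[2],v[0]/v[2]
E
python3 - <<'E'
from h import *
s=state();print(s)
for n in ['top','side']:
    c=capture(n);save(c,n+'0')
    print(n,np.round(c['eye']),np.round(c['rotation'],2).tolist(),c['K'])
    for th,z in [('clamp',0),('seat',16),('jaw',12),('plunger_root',33),('knob_grip',48),('pawl',24),('block',0)]:
        for f in (mark_of,look_for):
            try: print(th,f.__name__,[(np.round(d['point']).tolist(),round(d['conf'],2),np.round(ray(c,d['point'],z),1).tolist()) for d in f(c,th)][:3])
            except Exception as e: print(th,e)
E
```

```text
pics
{'t': 0.0, 'q': array([-1.31939458e+00,  2.77158843e-01, -2.79174543e-02,  1.26801025e+00,
       -3.54629187e-05,  1.46740788e+00]), 'qd': array([-7.19603478e-04,  1.17696545e-03, -3.09743049e-05,  8.59292064e-04,
       -1.51475701e-03, -1.37265099e-04]), 'tau': array([-1.75561025e-03, -4.45512271e+01,  2.95201707e+01,  1.65829319e-02,
       -7.66012022e-05,  1.98097666e-06]), 'position': array([ 216.92172442, -585.34797592,  252.12638369]), 'ee_rot': array([-2.57738277,  1.79373098,  0.00275999]), 'wrist_force': array([0.17721117, 0.66670415, 0.52780185]), 'torque': array([ 0.04783459, -0.02821401,  0.02387986]), 'width': 0.9989292653136713}
top [ 445.  -58. 1516.] [-2.23, 2.18, -0.07] [[512.56143823   0.         316.1252471 ]
 [  0.         512.56143823 245.26613465]
 [  0.           0.           1.        ]]
clamp invalid index to scalar variable.
clamp invalid index to scalar variable.
seat invalid index to scalar variable.
seat invalid index to scalar variable.
jaw invalid index to scalar variable.
jaw invalid index to scalar variable.
plunger_root invalid index to scala
[... 527 characters left out ...]
5752101]
 [  0.           0.           1.        ]]
clamp invalid index to scalar variable.
clamp invalid index to scalar variable.
seat invalid index to scalar variable.
seat invalid index to scalar variable.
jaw invalid index to scalar variable.
jaw invalid index to scalar variable.
plunger_root invalid index to scalar variable.
plunger_root invalid index to scalar variable.
knob_grip invalid index to scalar variable.
knob_grip invalid index to scalar variable.
pawl it knows: block, clamp, coverslip_case, dropper, forceps, jaw, knob_grip, petri_dish, plunger_root, round_mount, seat, slide_box, vial
pawl invalid index to scalar variable.
block call []
block invalid index to scalar variable.
```

```bash
cat > h.py <<'E'
import numpy as np, cv2
from workcell import *
from scipy.spatial.transform import Rotation as R
def save(c,n): cv2.imwrite(f'pics/{n}.png',cv2.cvtColor(c['color'],cv2.COLOR_RGB2BGR))
def RM(c): return R.from_rotvec(c['rotation']).as_matrix()
def ray(c,p,z):
    r,cc=p; d=RM(c)@np.linalg.inv(np.array(c['K']))@np.array([cc,r,1.]); e=np.array(c['eye'],float)
    return e+d*(z-e[2])/d[2]
def proj(c,X):
    v=np.array(c['K'])@(RM(c).T@(np.array(X,float)-np.array(c['eye']))); return v[1]/v[2],v[0]/v[2]
def rep(c,ths):
    for th,z in ths:
        for f in (mark_of,look_for):
            if th=='pawl' and f is mark_of: continue
            try: print(th,f.__name__[:4],[(np.round(d['point']).tolist(),round(d['conf'],2),np.round(ray(c,d['point'],z),1).tolist()) for d in f(c,th)][:3])
            except Exception as e: print(th,e)
ALL=[('clamp',0),('seat',16),('jaw',12),('plunger_root',33),('knob_grip',48),('pawl',24),('block',0)]
E
python3 - <<'E'
from h import *
for n in ['top','side']:
    c=capture(n);save(c,n+'0')
    print(n); rep(c,ALL)
E
```

```text
top
clamp call [([324.0, 200.0], 0.85, [282.3, 257.4, 0.0]), ([250.0, 300.0], 0.84, [506.3, -32.1, 0.0]), ([301.0, 465.0], 0.79, [367.8, -522.5, 0.0])]
clamp call [([338.0, 388.0], 0.75, [253.5, -296.1, 0.0]), ([305.0, 478.0], 0.68, [355.3, -560.3, 0.0]), ([321.0, 208.0], 0.59, [293.6, 233.0, 0.0])]
seat call [([324.0, 363.0], 0.87, [296.0, -220.1, 16.0]), ([297.0, 455.0], 0.85, [379.3, -487.6, 16.0]), ([325.0, 182.0], 0.72, [281.0, 306.6, 16.0])]
seat call [([335.0, 387.0], 0.87, [265.3, -290.6, 16.0]), ([255.0, 311.0], 0.64, [491.3, -63.5, 16.0]), ([305.0, 480.0], 0.57, [356.7, -563.3, 16.0])]
jaw call [([336.0, 381.0], 0.71, [259.0, -274.6, 12.0]), ([304.0, 476.0], 0.69, [358.2, -552.2, 12.0]), ([251.0, 304.0], 0.65, [503.7, -43.0, 12.0])]
jaw call [([341.0, 389.0], 0.73, [247.0, -296.4, 12.0]), ([306.0, 481.0], 0.55, [354.4, -565.8, 12.0]), ([322.0, 210.0], 0.48, [292.2, 226.8, 12.0])]
plunger_root call [([338.0, 385.0], 0.8, [259.0, -282.0, 33.0]), ([323.0, 203.0], 0.77, [290.6, 241.3, 33.0]), ([305.0, 480.0], 0.73, [358.5, -556.1, 33.0])]
plunger_root call [([305.0, 482.0], 0.7
[... 1556 characters left out ...]
-54.8, 33.0])]
plunger_root call [([385.0, 376.0], 0.88, [294.9, 241.8, 33.0]), ([244.0, 449.0], 0.82, [255.6, -287.3, 33.0]), ([189.0, 435.0], 0.78, [351.8, -562.4, 33.0])]
knob_grip call [([256.0, 347.0], 0.88, [478.5, -127.4, 48.0]), ([174.0, 444.0], 0.81, [341.1, -633.1, 48.0]), ([358.0, 389.0], 0.77, [286.6, 178.2, 48.0])]
knob_grip call [([364.0, 388.0], 0.95, [284.7, 193.0, 48.0]), ([263.0, 350.0], 0.94, [463.4, -103.2, 48.0]), ([181.0, 444.0], 0.58, [330.4, -591.6, 48.0])]
pawl call [([369.0, 367.0], 0.61, [325.8, 198.9, 24.0])]
block call [([390.0, 248.0], 0.61, [536.8, 310.3, 0.0]), ([293.0, 313.0], 0.5, [527.5, -20.5, 0.0])]
block call [([385.0, 246.0], 0.89, [545.6, 301.1, 0.0])]
```

View pics/top0.png

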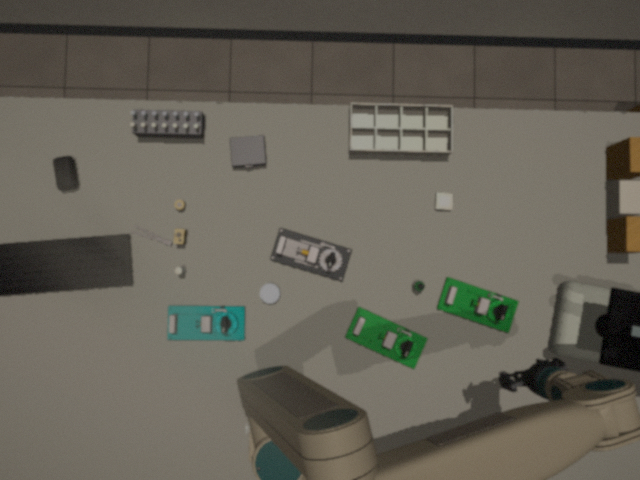

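View pics/side0.png

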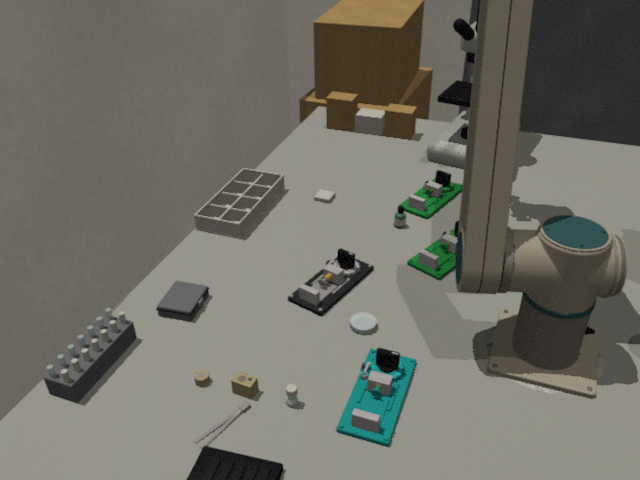

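Run:
```python
import cv2,numpy as np
t=cv2.imread('pics/top0.png');s=cv2.imread('pics/side0.png')
a=cv2.resize(t[190:290,130:230],(400,400),interpolation=cv2.INTER_CUBIC)
b=cv2.resize(s[350:430,190:270],(400,400),interpolation=cv2.INTER_CUBIC)
c=cv2.resize(t[215:295,260:360],(400,320),interpolation=cv2.INTER_CUBIC);d=cv2.resize(s[240:320,280:380],(400,320),interpolation=cv2.INTER_CUBIC)
cv2.imwrite('pics/z0.png',np.vstack([np.hstack([a,b]),np.hstack([c,d])])[:600+120:][:720]) 
cv2.imwrite('pics/z0.png',cv2.resize(cv2.imread('pics/z0.png'),(660,600)))
```

```text
(no output)
```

View pics/z0.png

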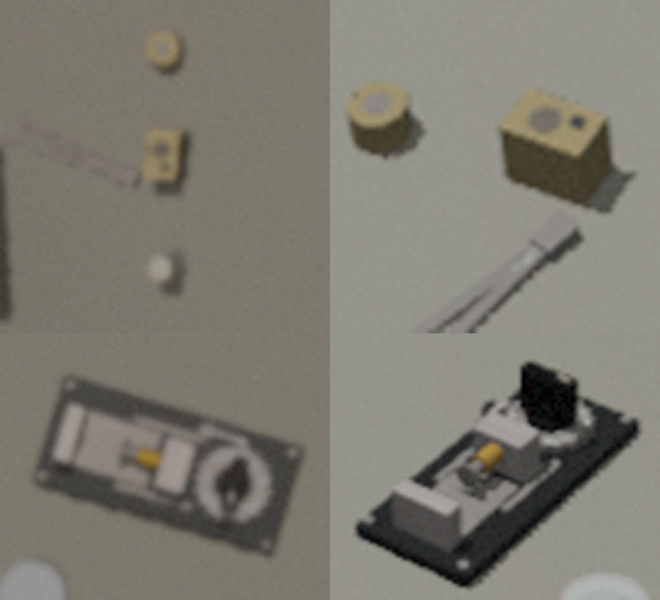

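```bash
cat >> h.py <<'E'
def plan(target=None,yaw=None):
    """tool-frame shift (cm) and turn to target; yaw=angle of tool x in world"""
    s=state(); M=R.from_rotvec(s['ee_rot']); A=M.as_matrix()
    y0=np.arctan2(A[1,0],A[0,0])
    print('t',round(s['t'],2),'pos',np.round(s['position'],1),'tool x yaw',round(y0,4),'toolz',np.round(A[:,2],4),'w',round(s['width'],3),'F',np.round(s['wrist_force'],2),'T',np.round(s['torque'],3),'q',np.round(s['q'],2))
    if yaw is not None:
        d=(yaw-y0+np.pi/2)%np.pi-np.pi/2
        print('turn about tool z:',round(-d,4),' (or',round(-d+np.pi,3),round(-d-np.pi,3),')')
        # full orientation error
        T=R.from_euler('z',y0+d)*R.from_euler('x',np.pi); print('full rotvec tool',np.round((M.inv()*T).as_rotvec(),4))
    if target is not None: print('shift cm (current axes):',np.round(A.T@(np.array(target)-s['position'])/10,3))
E
python3 - <<'E'
from h import *
plan([490,-60,260],-0.3)
c=capture('wrist');save(c,'w0');print(c['eye'],c['rotation'],c['K'])
plan([535,318,260],0)
E
```

```text
t 2.8 pos [ 217.1 -586.1  253.3] tool x yaw -1.216 toolz [-0. -0. -1.] w 1.0 F [ 1.06 -0.05 -0.67] T [0.012 0.011 0.008] q [-1.32  0.28 -0.03  1.27 -0.    1.47]
turn about tool z: -0.916  (or 2.226 -4.058 )
full rotvec tool [ 0.    -0.    -0.916]
shift cm (current axes): [-39.852 -43.865  -0.669]
[ 286.3806267  -559.38579412  373.41331796] [ 2.37313588 -1.65089419 -0.24478328] [[413.4198821    0.         316.15460735]
 [  0.         413.4198821  236.76427934]
 [  0.           0.           1.        ]]
t 2.85 pos [ 217.1 -586.1  253.3] tool x yaw -1.216 toolz [-1.e-04  0.e+00 -1.e+00] w 0.999 F [ 0.32 -0.53  0.04] T [ 0.013 -0.001  0.058] q [-1.32  0.28 -0.03  1.27 -0.    1.47]
turn about tool z: -1.216  (or 1.926 -4.358 )
full rotvec tool [ 0.000e+00  1.000e-04 -1.216e+00]
shift cm (current axes): [-73.73  -61.218  -0.669]
```

View pics/w0.png

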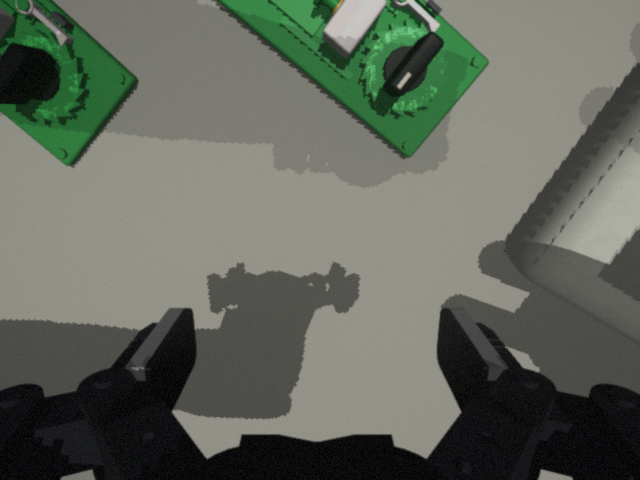

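Run:
```python
from h import *
s=state();A=R.from_rotvec(s['ee_rot']).as_matrix()
c=capture('wrist')
for px in [(240,320),(100,320),(330,320)]:
    print(px,A.T@(ray(c,px,20)-s['position']))
print('tip',tip_extent() if callable(tip_extent) else tip_extent)
```

```text
(240, 320) [  2.33238871  35.6190461  233.30600659]
(100, 320) [  1.97880496 -83.4033559  233.30084164]
(330, 320) [  2.60071645 125.94279857 233.30992617]
tip 22.0
```

{"op": "drive_tool", "data": {"steps": [{"translation": [-3.3, -3.65, -0.2]}, {"translation": [-3.3, -3.65, -0.2]}, {"translation": [-3.3, -3.65, -0.2]}, {"translation": [-3.3, -3.65, -0.2]}, {"translation": [-3.3, -3.65, -0.2]}, {"translation": [-3.3, -3.65, -0.2]}, {"translation": [-3.3, -3.65, -0.2]}, {"translation": [-3.3, -3.65, -0.2]}, {"translation": [-3.3, -3.65, -0.2]}, {"translation": [-3.3, -3.65, -0.2]}, {"translation": [-3.3, -3.65, -0.2]}, {"translation": [-3.3, -3.65, -0.2]}]}}

```text
validation failed for argument at $.st...
```

{"op": "drive_tool", "data": {"steps": [{"delta_rot": [0, 0, -0.13]}, {"delta_rot": [0, 0, -0.13]}, {"delta_rot": [0, 0, -0.13]}, {"delta_rot": [0, 0, -0.13]}, {"delta_rot": [0, 0, -0.13]}, {"delta_rot": [0, 0, -0.13]}, {"delta_rot": [0, 0, -0.13]}, {"delta_rot": [0, 0, 0]}]}}

```text
validation failed for argument at $.st...
```

Run:
```python
from h import *
c=capture('wrist');save(c,'w1');rep(c,ALL)
plan([535,318,260],0)
```

```text
clamp call [([3.0, 321.0], 0.91, [366.3, -533.8, 0.0])]
clamp call [([79.0, 57.0], 0.96, [235.0, -344.2, 0.0]), ([53.0, 382.0], 0.7, [349.1, -594.6, 0.0])]
seat call []
seat call [([80.0, 56.0], 0.93, [236.4, -352.5, 16.0]), ([54.0, 380.0], 0.81, [345.4, -591.5, 16.0])]
jaw call [([16.0, 333.0], 0.71, [358.9, -546.7, 12.0])]
jaw call [([16.0, 3.0], 0.95, [268.3, -302.9, 12.0]), ([21.0, 346.0], 0.7, [358.9, -557.5, 12.0])]
plunger_root call [([6.0, 338.0], 0.61, [361.6, -548.7, 33.0])]
plunger_root call [([20.0, 346.0], 0.81, [354.9, -557.0, 33.0]), ([16.0, 2.0], 0.62, [269.0, -317.6, 33.0])]
knob_grip call [([75.0, 15.0], 0.87, [233.4, -342.7, 48.0]), ([67.0, 415.0], 0.6, [340.8, -615.9, 48.0])]
knob_grip call [([78.0, 40.0], 0.88, [237.7, -360.0, 48.0]), ([73.0, 407.0], 0.75, [335.4, -612.5, 48.0])]
pawl call [([21.0, 46.0], 0.93, [277.1, -343.0, 24.0]), ([13.0, 420.0], 0.75, [380.7, -608.2, 24.0])]
block call []
block call []
t 3.6 pos [ 217.1 -586.   253.3] tool x yaw -1.216 toolz [-0.  0. -1.] w 0.999 F [ 0.43 -0.16  0.96] T [ 0.028  0.014 -0.035] q [-1.32  0.28 -0.03  1.27 -0.    1.47]
turn about tool z: -1.216  (or 1.926 -4.358 )
full rotvec tool [-0.000e+00  1.000e-04 -1.216e+00]
shift cm (current axes): [-73.73  -61.216  -0.667]
```

View pics/w1.png

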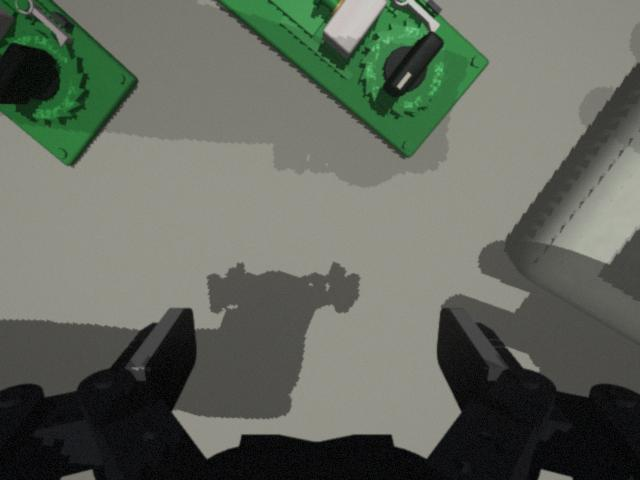

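{"op": "drive_tool", "data": {"steps": [{"delta_rot": [0, 0, 0], "gripper": 1, "translation": [-3.3, -3.65, -0.2]}, {"delta_rot": [0, 0, 0], "gripper": 1, "translation": [-3.3, -3.65, -0.2]}, {"delta_rot": [0, 0, 0], "gripper": 1, "translation": [-3.3, -3.65, -0.2]}, {"delta_rot": [0, 0, 0], "gripper": 1, "translation": [-3.3, -3.65, -0.2]}, {"delta_rot": [0, 0, 0], "gripper": 1, "translation": [-3.3, -3.65, -0.2]}, {"delta_rot": [0, 0, 0], "gripper": 1, "translation": [-3.3, -3.65, -0.2]}, {"delta_rot": [0, 0, 0], "gripper": 1, "translation": [-3.3, -3.65, -0.2]}, {"delta_rot": [0, 0, 0], "gripper": 1, "translation": [-3.3, -3.65, -0.2]}, {"delta_rot": [0, 0, 0], "gripper": 1, "translation": [-3.3, -3.65, -0.2]}, {"delta_rot": [0, 0, 0], "gripper": 1, "translation": [-3.3, -3.65, -0.2]}, {"delta_rot": [0, 0, 0], "gripper": 1, "translation": [-3.3, -3.65, -0.2]}, {"delta_rot": [0, 0, 0], "gripper": 1, "translation": [-3.3, -3.65, -0.2]}]}}

```text
t: 4.8
position: [490.9, -60.6, 277.8]
ee_rot: [-2.578, 1.794, -0.002]
wrist_force: [-0.4, -1.1, 0.3]
width: 1.0
```

{"op": "drive_tool", "data": {"steps": [{"delta_rot": [0, 0, -0.13], "gripper": 1, "translation": [0, 0, 0]}, {"delta_rot": [0, 0, -0.13], "gripper": 1, "translation": [0, 0, 0]}, {"delta_rot": [0, 0, -0.13], "gripper": 1, "translation": [0, 0, 0]}, {"delta_rot": [0, 0, -0.13], "gripper": 1, "translation": [0, 0, 0]}, {"delta_rot": [0, 0, -0.13], "gripper": 1, "translation": [0, 0, 0]}, {"delta_rot": [0, 0, -0.13], "gripper": 1, "translation": [0, 0, 0]}, {"delta_rot": [0, 0, -0.13], "gripper": 1, "translation": [0, 0, 0]}, {"delta_rot": [0, 0, 0], "gripper": 1, "translation": [0, 0, 0]}, {"delta_rot": [0, 0, 0], "gripper": 1, "translation": [0, 0, 0]}]}}

```text
t: 5.7
position: [490.3, -62.6, 277.4]
ee_rot: [3.104, -0.483, 0.0]
wrist_force: [-0.3, 0.2, 0.4]
width: 0.996
```

Run:
```python
from h import *
c=capture('wrist');save(c,'w1');rep(c,ALL[:6])
np.save('w1.npy',dict(c),allow_pickle=True)
plan([535,318,260],0)
```

```text
clamp call [([417.0, 186.0], 0.95, [266.4, -267.3, 0.0]), ([164.0, 322.0], 0.68, [503.3, -37.6, 0.0]), ([119.0, 323.0], 0.29, [516.8, 0.6, 0.0])]
clamp call [([29.0, 36.0], 0.93, [301.0, 149.3, 0.0]), ([403.0, 209.0], 0.79, [299.7, -257.0, 0.0]), ([177.0, 327.0], 0.64, [504.9, -51.3, 0.0])]
seat call [([119.0, 324.0], 0.84, [517.3, 1.3, 16.0]), ([395.0, 183.0], 0.77, [284.7, -228.1, 16.0])]
seat call [([179.0, 326.0], 0.74, [503.1, -50.3, 16.0]), ([29.0, 33.0], 0.68, [307.0, 143.9, 16.0]), ([472.0, 552.0], 0.56, [652.9, -456.6, 16.0])]
jaw call [([189.0, 324.0], 0.94, [498.1, -59.6, 12.0]), ([434.0, 185.0], 0.68, [263.8, -280.3, 12.0])]
jaw call [([200.0, 324.0], 0.79, [494.9, -69.8, 12.0]), ([444.0, 202.0], 0.55, [277.0, -299.4, 12.0])]
plunger_root call [([191.0, 322.0], 0.56, [497.2, -57.1, 33.0])]
plunger_root call [([199.0, 324.0], 0.95, [496.9, -64.8, 33.0]), ([445.0, 201.0], 0.41, [288.0, -283.6, 33.0])]
knob_grip call [([266.0, 330.0], 0.8, [484.3, -122.0, 48.0])]
knob_grip call [([13.0, 13.0], 0.93, [314.8, 147.1, 48.0]), ([255.0, 324.0], 0.91, [481.7, -110.2, 48.0])]
pawl call [([235.0, 364.0], 0.85, [522.3, -110.5, 24.0])]
t 6.3 pos [490.3 -62.6 277.3] tool x yaw -0.3062 toolz [-0.  0. -1.] w 1.001 F [ 0.4  -0.33 -0.74] T [ 0.051  0.052 -0.017] q [-0.26  0.03 -0.26  1.28  0.    1.62]
turn about tool z: -0.3062  (or 2.835 -3.448 )
full rotvec tool [-0.      0.     -0.3062]
shift cm (current axes): [ -7.206 -37.635   1.733]
```

View pics/w1.png

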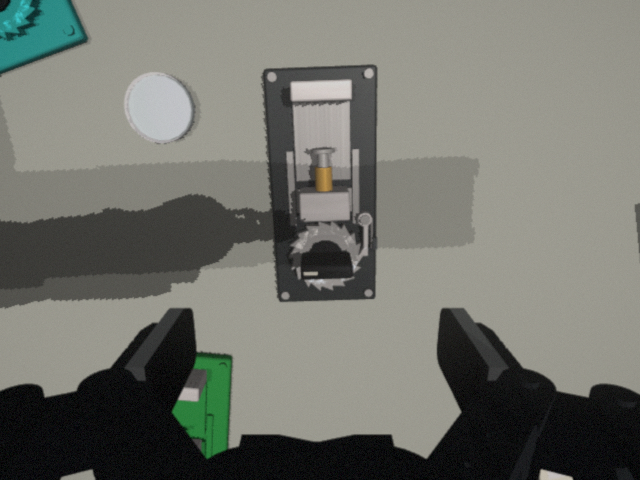

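```bash
cat >> h.py <<'E'
def rect(c,x,y,yaw,z,half=(70,150),s=2):
    # rectified view: clamp frame, x right, y up
    w,h=int(2*half[0]*s),int(2*half[1]*s)
    P=[(-half[0],half[1]),(half[0],half[1]),(half[0],-half[1]),(-half[0],-half[1])]
    src=[]
    for p in P:
        X=np.array([x+np.cos(yaw)*p[0]-np.sin(yaw)*p[1],y+np.sin(yaw)*p[0]+np.cos(yaw)*p[1],z])
        r,cc=proj(c,X); src.append([cc,r])
    Hm=cv2.getPerspectiveTransform(np.float32(src),np.float32([[0,0],[w,0],[w,h],[0,h]]))
    return cv2.cvtColor(cv2.warpPerspective(c['color'],Hm,(w,h),flags=cv2.INTER_CUBIC),cv2.COLOR_RGB2BGR)
E
python3 - <<'E'
from h import *
c=np.load('w1.npy',allow_pickle=True).item()
px=[(66,263),(66,377),(299,375),(300,279)]
W=np.array([ray(c,p,12)[:2] for p in px]);print(W.round(1))
L=np.array([(-50,86.5),(50,86.5),(50,-137.5),(-50,-137.5)])
from scipy.optimize import least_squares
def f(v):
    x,y,a=v;M=np.array([[np.cos(a),-np.sin(a)],[np.sin(a),np.cos(a)]]);return ((L@M.T+[x,y])-W).ravel()
r=least_squares(f,[503,-40,-.3]);print(r.x,r.fun.round(1))
im=rect(c,*r.x,12)
# draw expected outline
def pt(x,y): return (int((x+70)*2),int((150-y)*2))
im=np.ascontiguousarray(im)
cv2.rectangle(im,pt(-50,86.5),pt(50,-137.5),(0,0,255),1)
cv2.imwrite('pics/r1.png',im)
E
```

```text
[[ 480.4   59.1]
 [ 574.5   29.1]
 [ 514.4 -183.5]
 [ 420.7 -154.8]]
[ 5.04510001e+02 -3.79852165e+01 -2.78355405e-01] [-0.2 -0.2  1.9  2.3  0.4 -0.5 -2.1 -1.7]
```

View pics/r1.png

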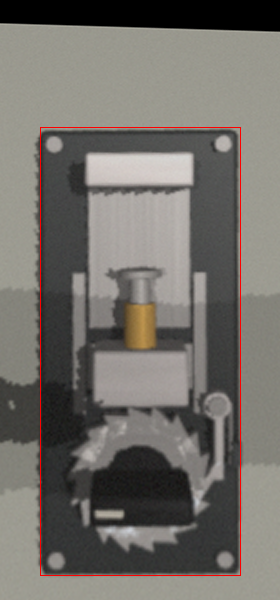

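{"op": "drive_tool", "data": {"steps": [{"delta_rot": [0, 0, 0], "gripper": 1, "translation": [-0.9, -4.7, 0]}, {"delta_rot": [0, 0, 0], "gripper": 1, "translation": [-0.9, -4.7, 0]}, {"delta_rot": [0, 0, 0], "gripper": 1, "translation": [-0.9, -4.7, 0]}, {"delta_rot": [0, 0, 0], "gripper": 1, "translation": [-0.9, -4.7, 0]}, {"delta_rot": [0, 0, 0], "gripper": 1, "translation": [-0.9, -4.7, 0]}, {"delta_rot": [0, 0, 0], "gripper": 1, "translation": [-0.9, -4.7, 0]}, {"delta_rot": [0, 0, 0], "gripper": 1, "translation": [-0.9, -4.7, 0]}, {"delta_rot": [0, 0, 0], "gripper": 1, "translation": [-0.9, -4.7, 0]}, {"delta_rot": [0, 0, -0.1], "gripper": 1, "translation": [0, 0, 0.5]}, {"delta_rot": [0, 0, -0.1], "gripper": 1, "translation": [0, 0, 0.5]}, {"delta_rot": [0, 0, -0.1], "gripper": 1, "translation": [0, 0, 0.5]}, {"delta_rot": [0, 0, 0], "gripper": 1, "translation": [0, 0, 0]}]}}

```text
t: 7.5
position: [534.4, 317.7, 261.3]
ee_rot: [3.141, -0.009, -0.003]
wrist_force: [0.5, 0.1, 0.0]
width: 0.998
```

Run:
```python
from h import *
c=capture('wrist');save(c,'w2');rep(c,[('block',0)])
np.save('w2.npy',dict(c),allow_pickle=True)
plan([535,318,260],0)
cv2.imwrite('pics/r2.png',cv2.resize(rect(c,535,318,0,36,(60,60),4),(480,480)))
```

```text
block call [([197.0, 318.0], 0.77, [535.5, 316.0, 0.0]), ([373.0, 565.0], 0.24, [798.5, 123.8, 0.0]), ([199.0, 218.0], 0.23, [441.5, 314.9, 0.0])]
block call [([199.0, 320.0], 0.58, [537.9, 314.2, 0.0])]
t 7.65 pos [535.  317.6 262.5] tool x yaw -0.008 toolz [ 2.e-04  1.e-04 -1.e+00] w 0.999 F [ 0.2  -0.26  0.23] T [-0.009  0.008 -0.06 ] q [ 0.43  0.27 -0.02  1.28  0.    2.01]
turn about tool z: -0.008  (or 3.134 -3.15 )
full rotvec tool [-0.0001 -0.0002 -0.008 ]
shift cm (current axes): [-0.004 -0.04   0.253]
```

View pics/w2.png

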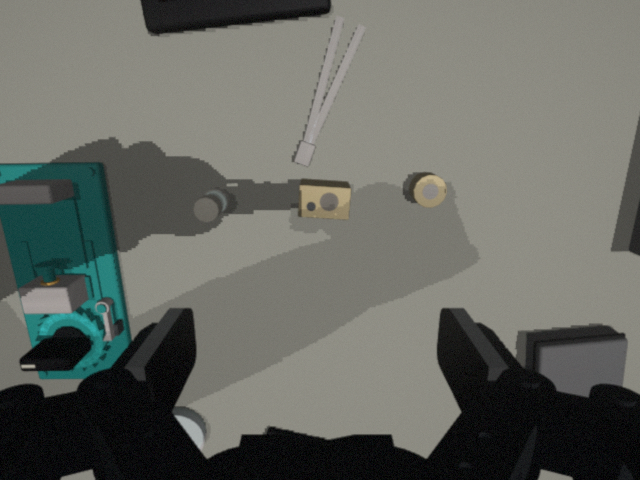

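View pics/r2.png

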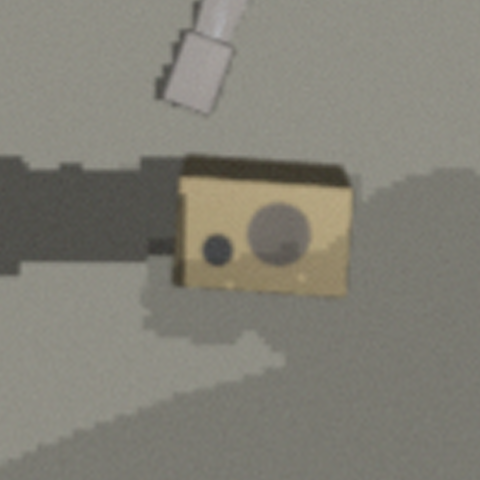

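{"op": "drive_tool", "data": {"steps": [{"delta_rot": [0, 0, 0.052], "gripper": 1, "translation": [0, 0, 0]}, {"delta_rot": [0, 0, 0], "gripper": 1, "translation": [0.65, -0.1, 2.5]}, {"delta_rot": [0, 0, 0], "gripper": 1, "translation": [0, 0, 4.5]}, {"delta_rot": [0, 0, 0], "gripper": 1, "translation": [0, 0, 4.5]}, {"delta_rot": [0, 0, 0], "gripper": 1, "translation": [0, 0, 4.5]}, {"delta_rot": [0, 0, 0], "gripper": 1, "translation": [0, 0, 1]}, {"delta_rot": [0, 0, 0], "gripper": 1, "translation": [0, 0, 0]}]}}

```text
t: 8.35
position: [540.1, 317.5, 90.8]
ee_rot: [3.138, -0.092, -0.006]
wrist_force: [0.2, -0.5, 0.2]
width: 1.0
```

Run:
```python
from h import *
c=capture('wrist');save(c,'w3')
np.save('w3.npy',dict(c),allow_pickle=True)
plan([541.5,318.9,32],-0.06)
for z in (36,):
  for dx,dy in [(-22,14),(22,14),(22,-14),(-22,-14)]:
    a=-0.06;print(np.round(proj(c,[541.5+dx*np.cos(a)-dy*np.sin(a),318.9+dx*np.sin(a)+dy*np.cos(a),z])))
```

```text
t 8.4 pos [541.9 318.4  93.2] tool x yaw -0.0587 toolz [ 4.e-04  2.e-04 -1.e+00] w 1.001 F [ 0.08  0.23 -1.09] T [-0.017  0.015 -0.   ] q [ 0.43  0.4  -0.21  0.96  0.    2.06]
turn about tool z: 0.0013  (or 3.143 -3.14 )
full rotvec tool [-0.0003 -0.0004  0.0013]
shift cm (current axes): [-0.05  -0.047  6.117]
[250. 270.]
[251. 369.]
[308. 366.]
[307. 272.]
```

View pics/w3.png

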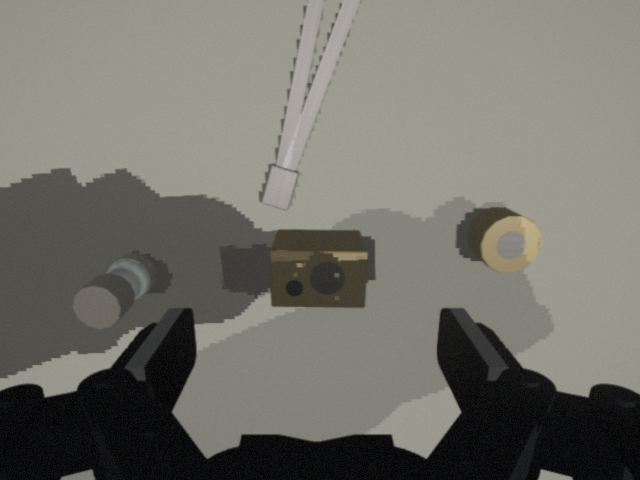

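{"op": "drive_tool", "data": {"steps": [{"delta_rot": [0, 0, 0], "gripper": 1, "translation": [-0.05, -0.05, 3.0]}, {"delta_rot": [0, 0, 0], "gripper": 1, "translation": [0, 0, 2.6]}, {"delta_rot": [0, 0, 0], "gripper": 1, "translation": [0, 0, 0.5]}, {"delta_rot": [0, 0, 0], "gripper": 1, "translation": [0, 0, 0]}, {"delta_rot": [0, 0, 0], "gripper": 0.3, "translation": [0, 0, 0]}, {"delta_rot": [0, 0, 0], "gripper": 0.3, "translation": [0, 0, 0]}, {"delta_rot": [0, 0, 0], "gripper": 0.3, "translation": [0, 0, 0]}, {"delta_rot": [0, 0, 0], "gripper": 0.3, "translation": [0, 0, 0]}, {"delta_rot": [0, 0, 0], "gripper": 0.3, "translation": [0, 0, 0]}], "force": 30}}

```text
t: 9.3
position: [542.2, 319.4, 33.1]
ee_rot: [-3.139, 0.091, -0.004]
wrist_force: [-0.7, 0.3, 5.6]
width: 0.512
```

Run:
```python
from h import *
plan([541.5,318.9,32],-0.06); print(tip_extent())
```

```text
t 9.3 pos [542.2 319.4  33.1] tool x yaw -0.058 toolz [ 0.0026  0.0013 -1.    ] w 0.512 F [-0.72  0.32  5.56] T [-0.054  0.205 -0.008] q [ 0.43  0.47 -0.25  0.84  0.    2.06]
turn about tool z: 0.002  (or 3.144 -3.14 )
full rotvec tool [-0.0015 -0.0025  0.002 ]
shift cm (current axes): [-0.066  0.056  0.108]Traceback (most recent call last):
  File "<stdin>", line 2, in <module>
TypeError: 'float' object is not callable
```

{"op": "drive_tool", "data": {"steps": [{"delta_rot": [0, 0, 0], "gripper": 0.3, "translation": [0, 0, -1]}, {"delta_rot": [0, 0, 0], "gripper": 0.3, "translation": [0, 0, -3]}, {"delta_rot": [0, 0, 0], "gripper": 0.3, "translation": [0, 0, -4]}, {"delta_rot": [0, 0, 0], "gripper": 0.3, "translation": [0, 0, -4]}, {"delta_rot": [0, 0, 0], "gripper": 0.3, "translation": [0, 0, -3]}, {"delta_rot": [0, 0, 0], "gripper": 0.3, "translation": [0, 0, 0]}]}}

```text
t: 9.9
position: [544.2, 320.3, 187.7]
ee_rot: [-3.136, 0.091, -0.015]
wrist_force: [0.8, -0.1, 0.4]
width: 0.508
```

Run:
```python
from h import *
c=capture('wrist');save(c,'w4')
# clamp pose
x,y,a=504.5,-38.0,-0.278
ly=57-14-3
plan([x-np.sin(a)*ly,y+np.cos(a)*ly,182],a)
```

```text
t 9.95 pos [542.7 319.6 184.8] tool x yaw -0.058 toolz [ 0.0056  0.0025 -1.    ] w 0.508 F [-0.37 -0.22 -1.45] T [0.004 0.084 0.032] q [ 0.43  0.32 -0.11  1.13 -0.    2.06]
turn about tool z: 0.22  (or 3.362 -2.922 )
full rotvec tool [-0.0034 -0.0051  0.2201]
shift cm (current axes): [-0.872 32.02   0.181]
```

View pics/w4.png

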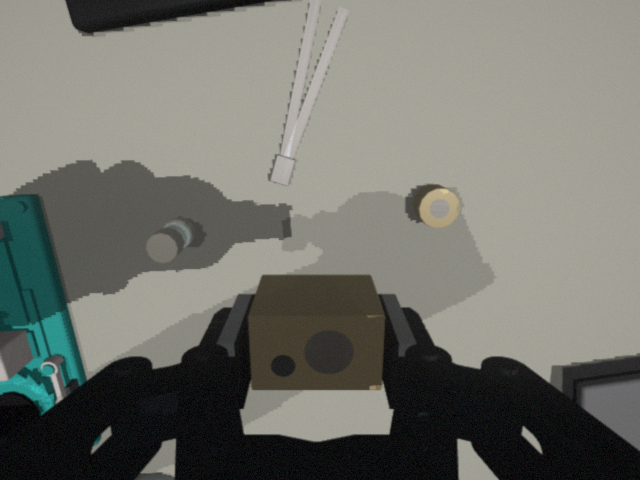

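{"op": "drive_tool", "data": {"steps": [{"delta_rot": [0, 0, 0], "gripper": 0.3, "translation": [-0.1, 3.5, 0]}, {"delta_rot": [0, 0, 0], "gripper": 0.3, "translation": [-0.1, 4.1, 0]}, {"delta_rot": [0, 0, 0], "gripper": 0.3, "translation": [-0.1, 4.1, 0]}, {"delta_rot": [0, 0, 0], "gripper": 0.3, "translation": [-0.1, 4.1, 0]}, {"delta_rot": [0, 0, 0], "gripper": 0.3, "translation": [-0.1, 4.1, 0]}, {"delta_rot": [0, 0, 0], "gripper": 0.3, "translation": [-0.1, 4.1, 0]}, {"delta_rot": [0, 0, 0], "gripper": 0.3, "translation": [-0.15, 4.1, 0]}, {"delta_rot": [0, 0, 0], "gripper": 0.3, "translation": [-0.1, 3.9, 0]}, {"delta_rot": [0, 0, 0.11], "gripper": 0.3, "translation": [0, 0, 0]}, {"delta_rot": [0, 0, 0.11], "gripper": 0.3, "translation": [0, 0, 0]}, {"delta_rot": [0, 0, 0], "gripper": 0.3, "translation": [0, 0, 0]}]}}

```text
t: 11.05
position: [512.4, -0.5, 179.7]
ee_rot: [3.111, -0.437, -0.006]
wrist_force: [0.1, -0.0, -0.4]
width: 0.511
```

Run:
```python
from h import *
c=capture('wrist');save(c,'w5');np.save('w5.npy',dict(c),allow_pickle=True)
x,y,a=504.5,-38.0,-0.278
ly=57-14-3
plan([x-np.sin(a)*ly,y+np.cos(a)*ly,182],a)
for p,z in [((0,57),46),((-25,57),46),((25,57),46),((-25,72),46),((-50,86.5),12),((50,86.5),12),((50,-137.5),12),((-50,-137.5),12),((0,-85),64)]:
    print(p,z,np.round(proj(c,[x+p[0]*np.cos(a)-p[1]*np.sin(a),y+p[0]*np.sin(a)+p[1]*np.cos(a),z])))
```

```text
t 11.1 pos [ 5.126e+02 -2.000e-01  1.799e+02] tool x yaw -0.2762 toolz [-3.1e-03  4.0e-04 -1.0e+00] w 0.51 F [-0.43  0.15 -0.69] T [-0.014  0.01   0.023] q [-0.13  0.13 -0.37  1.08 -0.    1.72]
turn about tool z: 0.0018  (or 3.143 -3.14 )
full rotvec tool [0.0005 0.0031 0.0018]
shift cm (current axes): [ 0.259 -0.144 -0.215]
(0, 57) 46 [205. 322.]
(-25, 57) 46 [205. 282.]
(25, 57) 46 [205. 362.]
(-25, 72) 46 [181. 281.]
(-50, 86.5) 12 [152. 248.]
(50, 86.5) 12 [152. 394.]
(50, -137.5) 12 [423. 380.]
(-50, -137.5) 12 [423. 261.]
(0, -85) 64 [414. 321.]
```

View pics/w5.png

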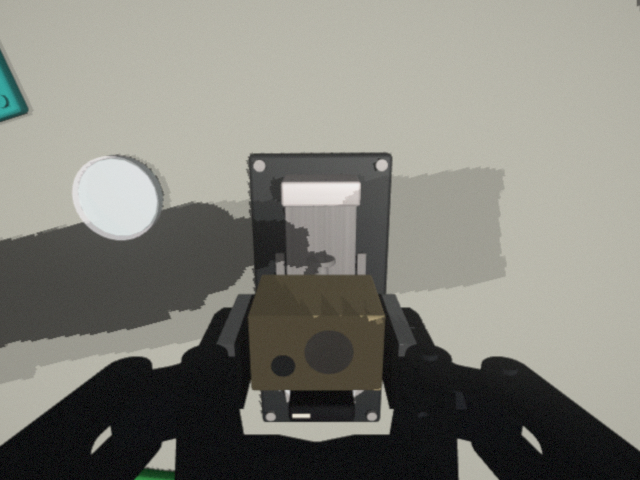

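{"op": "drive_tool", "data": {"steps": [{"delta_rot": [0, 0.003, 0.002], "gripper": 0.3, "translation": [0, 0, 0]}, {"delta_rot": [0, 0, 0], "gripper": 0.3, "translation": [0.26, -0.14, 2]}, {"delta_rot": [0, 0, 0], "gripper": 0.3, "translation": [0, 0, 4]}, {"delta_rot": [0, 0, 0], "gripper": 0.3, "translation": [0, 0, 2.5]}, {"delta_rot": [0, 0, 0], "gripper": 0.3, "translation": [0, 0, 0.7]}, {"delta_rot": [0, 0, 0], "gripper": 0.3, "translation": [0, 0, 0]}]}}

```text
t: 11.7
position: [515.8, 0.8, 88.2]
ee_rot: [3.111, -0.436, -0.0]
wrist_force: [0.3, -0.2, -0.5]
width: 0.512
```

Run:
```python
from h import *
c=capture('wrist');save(c,'w6');np.save('w6.npy',dict(c),allow_pickle=True)
c2=capture('side');cv2.imwrite('pics/s6.png',cv2.resize(cv2.cvtColor(c2['color'][220:330,260:400],cv2.COLOR_RGB2BGR),None,fx=5,fy=5,interpolation=cv2.INTER_CUBIC))
x,y,a=504.5,-38.0,-0.278
ly=57-14-3
plan([x-np.sin(a)*ly,y+np.cos(a)*ly,50],a)
s=state()
for p,z in [((0,57),46),((-25,57),46),((25,57),46),((-25,72),46),((-50,86.5),12),((50,86.5),12)]:
    print(p,z,np.round(proj(c,[x+p[0]*np.cos(a)-p[1]*np.sin(a),y+p[0]*np.sin(a)+p[1]*np.cos(a),z])))
p0=s['position']
for dx,dy,z in [(-22,14,p0[2]-33),(22,14,p0[2]-33),(-22,14,p0[2]+3),(22,14,p0[2]+3),(-22,-14,p0[2]+3)]:
    print('blk',np.round(proj(c,[p0[0]+dx*np.cos(a)-dy*np.sin(a),p0[1]+dx*np.sin(a)+dy*np.cos(a),z])))
```

```text
t 11.8 pos [5.181e+02 5.000e-01 9.040e+01] tool x yaw -0.2792 toolz [ 0.0047 -0.0011 -1.    ] w 0.511 F [ 0.71  0.3  -0.13] T [-0.004 -0.     0.067] q [-0.12  0.23 -0.46  0.87 -0.    1.73]
turn about tool z: -0.0012  (or 3.14 -3.143 )
full rotvec tool [-0.0003 -0.0048 -0.0012]
shift cm (current axes): [-0.272  0.072  4.039]
(0, 57) 46 [258. 316.]
(-25, 57) 46 [258. 256.]
(25, 57) 46 [258. 376.]
(-25, 72) 46 [223. 254.]
(-50, 86.5) 12 [175. 211.]
(50, 86.5) 12 [175. 421.]
blk [273. 266.]
blk [273. 379.]
blk [317. 253.]
blk [317. 395.]
blk [394. 257.]
```

View pics/w6.png

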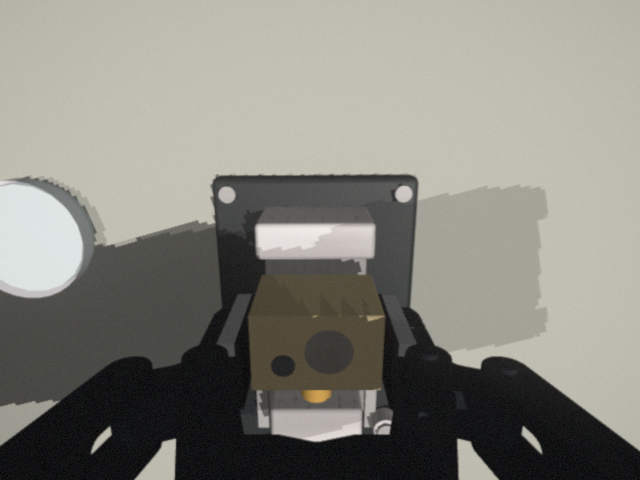

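View pics/s6.png

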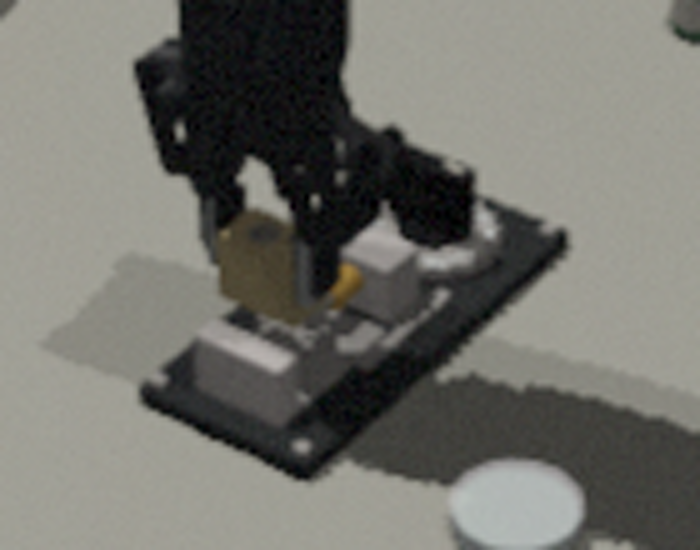

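{"op": "drive_tool", "data": {"steps": [{"delta_rot": [0, 0, 0], "gripper": 0.3, "translation": [0, 0, 0]}, {"delta_rot": [0, 0, 0], "gripper": 0.3, "translation": [0, 0, 0]}, {"delta_rot": [0, 0, 0], "gripper": 0.3, "translation": [0, 0, 0]}]}}

```text
t: 12.1
position: [517.9, 0.3, 90.3]
ee_rot: [3.11, -0.438, 0.008]
wrist_force: [0.4, 0.7, -1.1]
width: 0.51
```

Run:
```python
from h import *
x,y,a=504.5,-38.0,-0.278
ly=57-14-3
s=state()
c=capture('wrist');save(c,'w7')
plan([x-np.sin(a)*ly,y+np.cos(a)*ly,50],a)
for p,z in [((0,57),46),((-25,57),46),((25,57),46),((-25,72),46),((-50,86.5),12),((50,86.5),12)]:
    print(p,z,np.round(proj(c,[x+p[0]*np.cos(a)-p[1]*np.sin(a),y+p[0]*np.sin(a)+p[1]*np.cos(a),z])))
p0=s['position']; A=R.from_rotvec(s['ee_rot'])
for dx,dy,z in [(-22,-14,33),(22,-14,33),(-22,-14,-3),(22,-14,-3),(-22,14,-3)]:
    print('blk',np.round(proj(c,p0+A.apply([dx,dy,z]))))
```

```text
t 12.15 pos [5.176e+02 3.000e-01 9.010e+01] tool x yaw -0.28 toolz [ 0.0044 -0.001  -1.    ] w 0.507 F [ 0.61 -0.54 -0.85] T [ 0.005 -0.028  0.022] q [-0.12  0.23 -0.46  0.87 -0.    1.73]
turn about tool z: -0.002  (or 3.14 -3.144 )
full rotvec tool [-0.0002 -0.0045 -0.002 ]
shift cm (current axes): [-0.231  0.045  4.01 ]
(0, 57) 46 [256. 310.]
(-25, 57) 46 [257. 251.]
(25, 57) 46 [256. 370.]
(-25, 72) 46 [222. 249.]
(-50, 86.5) 12 [175. 206.]
(50, 86.5) 12 [174. 415.]
blk [272. 261.]
blk [272. 372.]
blk [314. 247.]
blk [314. 387.]
blk [390. 251.]
```

View pics/w7.png

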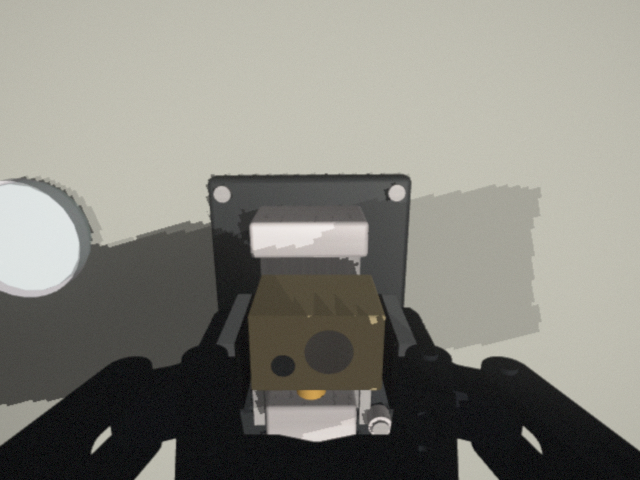

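{"op": "drive_tool", "data": {"steps": [{"delta_rot": [0, -0.0045, -0.002], "gripper": 0.3, "translation": [0, 0, 0]}, {"delta_rot": [0, 0, 0], "gripper": 0.3, "translation": [-0.25, 0, 0.5]}, {"delta_rot": [0, 0, 0], "gripper": 0.3, "translation": [0, 0, 0]}, {"delta_rot": [0, 0, 0], "gripper": 0.3, "translation": [0, 0, 0]}]}}

```text
t: 12.55
position: [514.1, 1.1, 83.9]
ee_rot: [-3.111, 0.435, 0.004]
wrist_force: [0.3, -0.4, -0.1]
width: 0.507
```

{"op": "drive_tool", "data": {"steps": [{"delta_rot": [0, 0, 0], "gripper": 0.3, "translation": [0, 0, 1]}, {"delta_rot": [0, 0, 0], "gripper": 0.3, "translation": [0, 0, 1]}, {"delta_rot": [0, 0, 0], "gripper": 0.3, "translation": [0, 0, 1]}, {"delta_rot": [0, 0, 0], "gripper": 0.3, "translation": [0, 0, 0.2]}, {"delta_rot": [0, 0, 0], "gripper": 0.3, "translation": [0, 0, 0]}, {"delta_rot": [0, 0, 0], "gripper": 0.3, "translation": [0, 0, 0]}]}}

```text
t: 13.15
position: [514.7, 1.1, 52.3]
ee_rot: [-3.111, 0.435, 0.002]
wrist_force: [-0.1, -0.7, 0.0]
width: 0.512
```

Run:
```python
from h import *
x,y,a=504.5,-38.0,-0.278
ly=57-14-3
c=capture('wrist');save(c,'w8')
plan([x-np.sin(a)*ly,y+np.cos(a)*ly,49],a)
c2=capture('side');cv2.imwrite('pics/s8.png',cv2.resize(cv2.cvtColor(c2['color'][220:330,260:400],cv2.COLOR_RGB2BGR),None,fx=5,fy=5,interpolation=cv2.INTER_CUBIC))
```

```text
t 13.2 pos [515.    1.   52.6] tool x yaw -0.278 toolz [-9.e-04  3.e-04 -1.e+00] w 0.512 F [-0.53 -0.43  0.31] T [ 0.02  -0.012 -0.009] q [-0.12  0.28 -0.5   0.8   0.    1.73]
turn about tool z: -0.0  (or 3.142 -3.142 )
full rotvec tool [-0.0001  0.0009 -0.    ]
shift cm (current axes): [0.063 0.041 0.357]
```

View pics/w8.png

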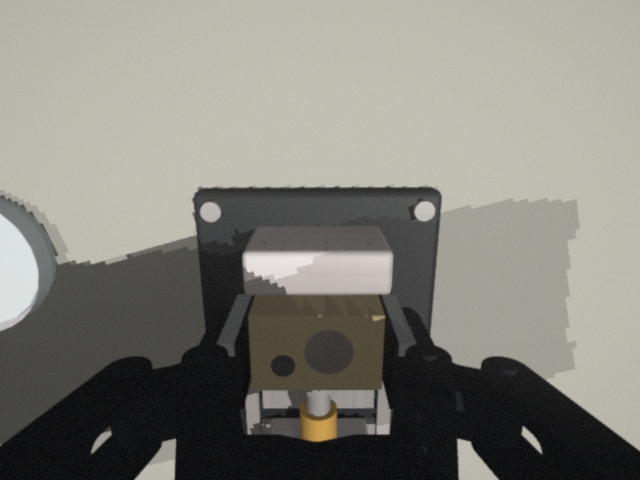

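View pics/s8.png

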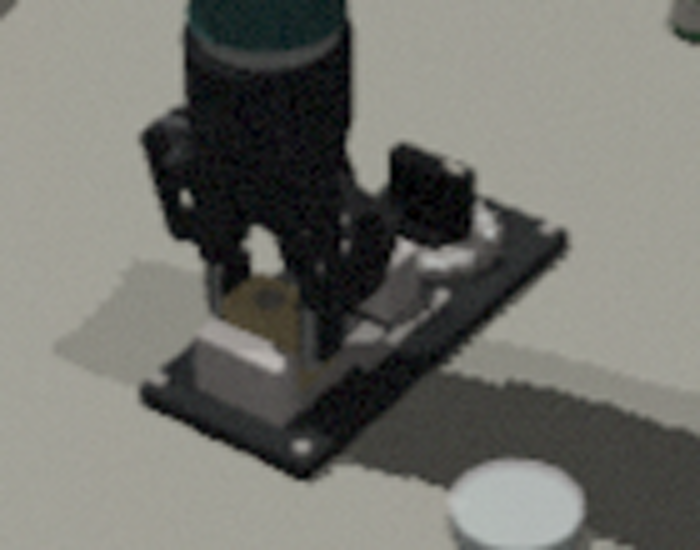

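{"op": "drive_tool", "data": {"steps": [{"delta_rot": [0, 0, 0], "gripper": 0.3, "translation": [0.05, 0, 0.2]}, {"delta_rot": [0, 0, 0], "gripper": 0.3, "translation": [0, 0, 0.1]}, {"delta_rot": [0, 0, 0], "gripper": 0.3, "translation": [0, 0, 0]}, {"delta_rot": [0, 0, 0], "gripper": 0.3, "translation": [0, 0, 0]}]}}

```text
t: 13.65
position: [515.1, 1.0, 49.3]
ee_rot: [-3.111, 0.435, 0.002]
wrist_force: [1.1, -0.3, -0.8]
width: 0.508
```

{"op": "drive_tool", "data": {"steps": [{"delta_rot": [0, 0, 0], "gripper": 0.3, "translation": [0, 0, 0.05]}, {"delta_rot": [0, 0, 0], "gripper": 0.3, "translation": [0, 0, 0]}, {"delta_rot": [0, 0, 0], "gripper": 0.3, "translation": [0, 0, 0]}]}}

```text
t: 13.95
position: [515.2, 0.9, 49.1]
ee_rot: [-3.111, 0.435, 0.002]
wrist_force: [-2.0, -1.1, 2.2]
width: 0.511
```

{"op": "drive_tool", "data": {"steps": [{"delta_rot": [0, 0, 0], "gripper": 0.3, "translation": [0, 0, 0.05]}, {"delta_rot": [0, 0, 0], "gripper": 0.3, "translation": [0, 0, 0]}, {"delta_rot": [0, 0, 0], "gripper": 0.3, "translation": [0, 0, 0]}]}}

```text
t: 14.25
position: [515.2, 0.9, 49.1]
ee_rot: [-3.111, 0.435, 0.002]
wrist_force: [-3.0, 1.0, 6.6]
width: 0.508
```

{"op": "drive_tool", "data": {"steps": [{"delta_rot": [0, 0, 0], "gripper": 0.3, "translation": [0, -0.1, -0.06]}, {"delta_rot": [0, 0, 0], "gripper": 0.3, "translation": [0, -0.1, 0]}, {"delta_rot": [0, 0, 0], "gripper": 0.3, "translation": [0, 0, 0]}, {"delta_rot": [0, 0, 0], "gripper": 0.3, "translation": [0, 0, 0]}]}}

```text
t: 14.65
position: [515.8, 2.5, 49.1]
ee_rot: [3.11, -0.436, -0.002]
wrist_force: [-0.5, -2.5, 3.4]
width: 0.51
```

{"op": "drive_tool", "data": {"steps": [{"delta_rot": [0, 0, 0], "gripper": 0.3, "translation": [0, -0.07, 0]}, {"delta_rot": [0, 0, 0], "gripper": 0.3, "translation": [0, 0, 0]}, {"delta_rot": [0, 0, 0], "gripper": 0.3, "translation": [0, 0, 0]}]}}

```text
t: 14.95
position: [516.0, 3.1, 49.1]
ee_rot: [3.11, -0.435, -0.002]
wrist_force: [-2.2, -4.7, 4.9]
width: 0.507
```

{"op": "drive_tool", "data": {"steps": [{"delta_rot": [0, 0, 0], "gripper": 0.3, "translation": [0, -0.06, -0.03]}, {"delta_rot": [0, 0, 0], "gripper": 0.3, "translation": [0, 0, 0]}, {"delta_rot": [0, 0, 0], "gripper": 0.3, "translation": [0, 0, 0]}]}}

```text
t: 15.25
position: [516.0, 3.1, 49.1]
ee_rot: [3.109, -0.435, -0.002]
wrist_force: [-0.8, -5.2, 3.2]
width: 0.514
```

Run:
```python
from h import *
c=capture('wrist');save(c,'w9')
plan([516,3.1,49],-.278)
```

```text
t 15.3 pos [516.    3.1  49.1] tool x yaw -0.2783 toolz [-0.0016 -0.0022 -1.    ] w 0.513 F [-1.25 -5.98  2.47] T [-1.226  0.183  0.13 ] q [-0.12  0.29 -0.5   0.79 -0.    1.73]
turn about tool z: -0.0003  (or 3.141 -3.142 )
full rotvec tool [ 0.0025  0.0009 -0.0003]
shift cm (current axes): [-0.001  0.001  0.011]
```

View pics/w9.png

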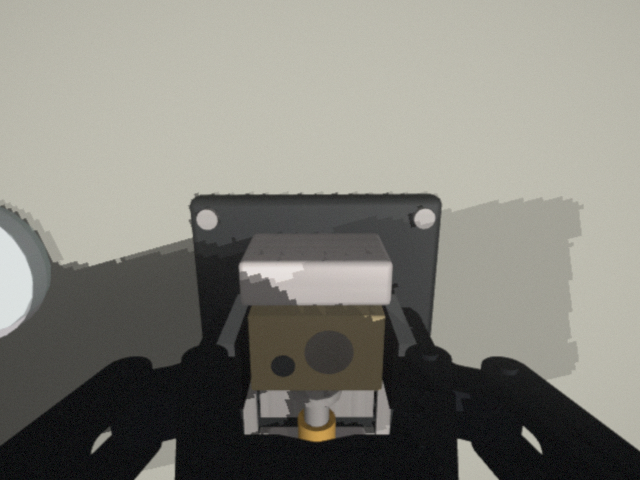

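{"op": "drive_tool", "data": {"steps": [{"delta_rot": [0, 0, 0], "gripper": 0.7, "translation": [0, 0.02, 0]}, {"delta_rot": [0, 0, 0], "gripper": 0.8, "translation": [0, 0, 0]}, {"delta_rot": [0, 0, 0], "gripper": 0.8, "translation": [0, 0, 0]}, {"delta_rot": [0, 0, 0], "gripper": 0.8, "translation": [0, 0, 0]}, {"delta_rot": [0, 0, 0], "gripper": 0.8, "translation": [0, 0, -1]}, {"delta_rot": [0, 0, 0], "gripper": 0.8, "translation": [0, 0, -3]}, {"delta_rot": [0, 0, 0], "gripper": 0.8, "translation": [0, 0, -4]}, {"delta_rot": [0, 0, 0], "gripper": 0.8, "translation": [0, 0, -4]}, {"delta_rot": [0, 0, 0], "gripper": 0.8, "translation": [0, 0, -3]}, {"delta_rot": [0, 0, 0], "gripper": 0.8, "translation": [0, 0, 0]}, {"delta_rot": [0, 0, 0], "gripper": 0.8, "translation": [0, 0, 0]}]}}

```text
t: 16.4
position: [516.9, 3.9, 200.7]
ee_rot: [-3.111, 0.435, -0.002]
wrist_force: [0.0, 0.1, -0.9]
width: 0.798
```

Run:
```python
from h import *
c=capture('wrist');save(c,'w10');np.save('w10.npy',dict(c),allow_pickle=True)
x,y,a=504.5,-38.0,-0.278
plan([x+np.sin(a)*85,y-np.cos(a)*85,130],a+np.pi/2)
rep(c,[('knob_grip',48),('seat',16),('plunger_root',33)])
def P(p,z): return np.round(proj(c,[x+p[0]*np.cos(a)-p[1]*np.sin(a),y+p[0]*np.sin(a)+p[1]*np.cos(a),z]))
for p,z in [((-25,57),46),((25,57),46),((-22,57),52),((22,57),52),((-22,29),52),((22,29),52),((-50,86.5),12),((50,86.5),12),((50,-137.5),12),((-50,-137.5),12),((23,-92),64),((-23,-92),64),((23,-78),64),((-23,-78),64)]: print(p,z,P(p,z))
im=cv2.cvtColor(c['color'],cv2.COLOR_RGB2BGR)[130:450,200:440]
cv2.imwrite('pics/w10z.png',cv2.resize(im,None,fx=1.87,fy=1.87,interpolation=cv2.INTER_CUBIC))
```

```text
t 16.45 pos [515.8   4.  199.2] tool x yaw -0.2779 toolz [-1.6e-03  6.0e-04 -1.0e+00] w 0.796 F [-1.32  0.19 -0.72] T [-0.035  0.057 -0.03 ] q [-0.12  0.12 -0.34  1.12  0.    1.73]
turn about tool z: -1.5707  (or 1.571 -4.712 )
full rotvec tool [-1.5000e-03  1.2000e-03 -1.5707e+00]
shift cm (current axes): [ 0.08  12.85   6.917]
knob_grip call [([390.0, 316.0], 0.87, [480.8, -122.8, 48.0])]
knob_grip call [([371.0, 314.0], 0.82, [483.6, -105.5, 48.0])]
seat call [([198.0, 134.0], 0.31, [389.1, 54.4, 16.0]), ([386.0, 316.0], 0.28, [474.8, -142.1, 16.0])]
seat call [([467.0, 122.0], 0.95, [278.8, -177.3, 16.0]), ([289.0, 319.0], 0.87, [502.3, -54.9, 16.0]), ([95.0, 13.0], 0.71, [337.0, 145.0, 16.0])]
plunger_root call [([300.0, 315.0], 0.72, [498.7, -55.7, 33.0])]
plunger_root call [([308.0, 315.0], 0.92, [496.9, -61.9, 33.0])]
(-25, 57) 46 [207. 279.]
(25, 57) 46 [207. 352.]
(-22, 57) 52 [209. 283.]
(22, 57) 52 [209. 349.]
(-22, 29) 52 [249. 284.]
(22, 29) 52 [249. 348.]
(-50, 86.5) 12 [157. 248.]
(50, 86.5) 12 [158. 383.]
(50, -137.5) 12 [411. 372.]
(-50, -137.5) 12 [411. 260.]
(23, -92) 64 [409. 347.]
(-23, -92) 64 [409. 285.]
(23, -78) 64 [393. 347.]
(-23, -78) 64 [393. 284.]
```

View pics/w10.png

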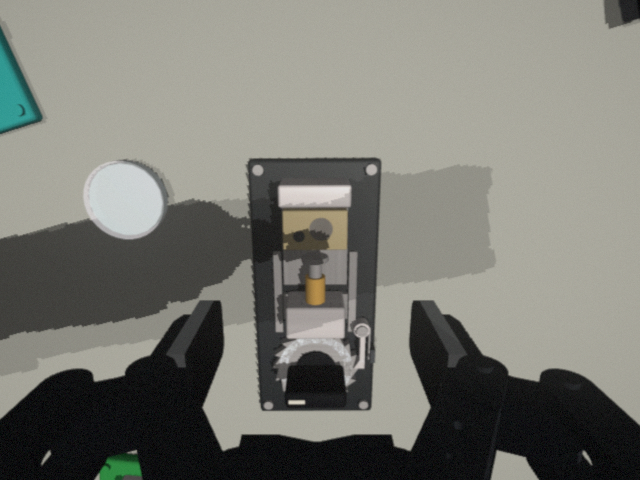

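View pics/w10z.png

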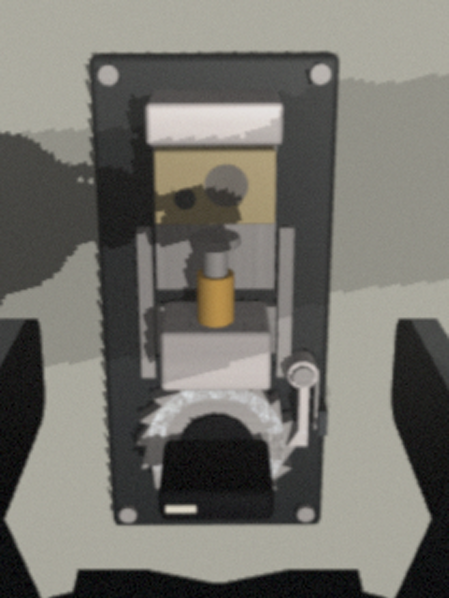

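Run:
```python
from h import *
c=np.load('w10.npy',allow_pickle=True).item()
x,y,a=504.5,-38.0,-0.278
def P(p,z): return np.array(proj(c,[x+p[0]*np.cos(a)-p[1]*np.sin(a),y+p[0]*np.sin(a)+p[1]*np.cos(a),z]))
im=cv2.cvtColor(c['color'],cv2.COLOR_RGB2BGR)[235:315,270:360].copy()
im=np.clip(im.astype(float)*1.8,0,255).astype(np.uint8)
big=cv2.resize(im,None,fx=7,fy=7,interpolation=cv2.INTER_CUBIC)
for g,col in [(9,(0,0,255)),(15,(0,255,0)),(21,(255,0,0))]:
    pts=[]
    for t in np.linspace(0,2*np.pi,40):
        q=P((10*np.cos(t),29-g),33+10*np.sin(t)); pts.append([(q[1]-270)*7,(q[0]-235)*7])
    cv2.polylines(big,[np.int32(pts)],True,col,1)
    print(g,P((0,29-g),43),P((0,29-g),23))
for X in (-22,22): 
    q=P((X,-18),46);cv2.circle(big,(int((q[1]-270)*7),int((q[0]-235)*7)),4,(255,255,0),1)
    q=P((X,29),52);cv2.circle(big,(int((q[1]-270)*7),int((q[0]-235)*7)),4,(255,0,255),1)
cv2.imwrite('pics/z10.png',big)
```

```text
9 [256.63355382 315.67687492] [247.82043655 315.68804539]
15 [264.53955748 315.67618573] [255.29447789 315.68733681]
21 [272.35377069 315.67550454] [262.68698689 315.68663595]
```

View pics/z10.png

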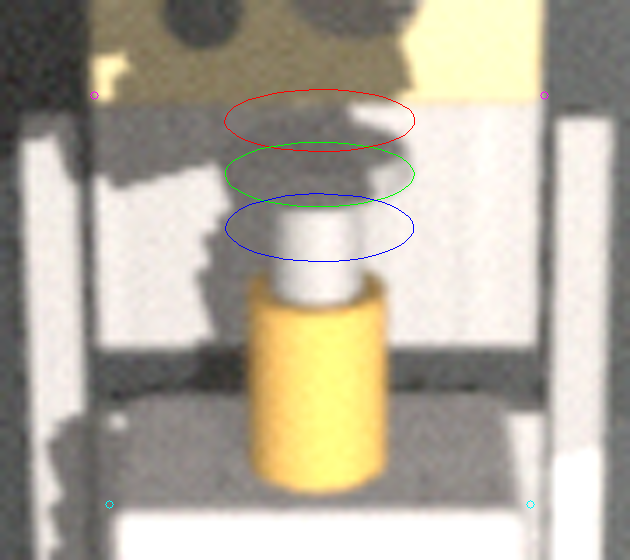

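Run:
```python
from h import *
c=np.load('w10.npy',allow_pickle=True).item()
im=cv2.cvtColor(c['color'],cv2.COLOR_RGB2GRAY)[245:285,285:345]
im=cv2.bilateralFilter(im,5,15,3)
im=np.clip((im.astype(float)-30)*2.6,0,255).astype(np.uint8)
cv2.imwrite('pics/z10b.png',cv2.resize(im,None,fx=12,fy=12,interpolation=cv2.INTER_CUBIC))
```

```text
(no output)
```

View pics/z10b.png

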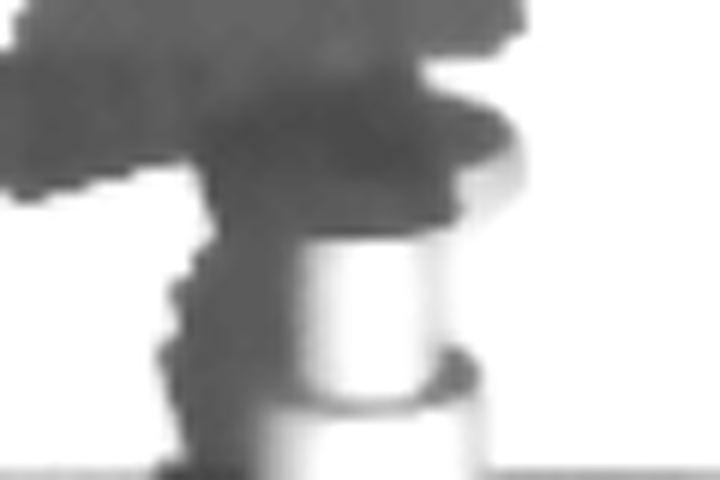

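{"op": "drive_tool", "data": {"steps": [{"delta_rot": [0, 0, 0], "gripper": 0.4, "translation": [0, 4, 0]}, {"delta_rot": [0, 0, 0], "gripper": 0.4, "translation": [0.08, 4.5, 0]}, {"delta_rot": [0, 0, 0], "gripper": 0.4, "translation": [0, 4.35, 0]}]}}

```text
t: 17.05
position: [481.1, -120.8, 198.7]
ee_rot: [-3.111, 0.433, 0.003]
wrist_force: [0.8, 0.1, -0.3]
width: 0.399
```

{"op": "drive_tool", "data": {"steps": [{"delta_rot": [0, 0, -0.131], "gripper": 0.4, "translation": [0, 0, 0.4]}, {"delta_rot": [0, 0, -0.131], "gripper": 0.4, "translation": [0, 0, 0.4]}, {"delta_rot": [0, 0, -0.131], "gripper": 0.4, "translation": [0, 0, 0.4]}, {"delta_rot": [0, 0, -0.131], "gripper": 0.4, "translation": [0, 0, 0.4]}, {"delta_rot": [0, 0, -0.131], "gripper": 0.4, "translation": [0, 0, 0.4]}, {"delta_rot": [0, 0, -0.131], "gripper": 0.4, "translation": [0, 0, 0.4]}, {"delta_rot": [0, 0, -0.131], "gripper": 0.4, "translation": [0, 0, 0.4]}, {"delta_rot": [0, 0, -0.131], "gripper": 0.4, "translation": [0, 0, 0.4]}, {"delta_rot": [0, 0, -0.131], "gripper": 0.4, "translation": [0, 0, 0.4]}, {"delta_rot": [0, 0, -0.131], "gripper": 0.4, "translation": [0, 0, 0.4]}, {"delta_rot": [0, 0, -0.131], "gripper": 0.4, "translation": [0, 0, 0.4]}, {"delta_rot": [0, 0, -0.13], "gripper": 0.4, "translation": [0, 0, 0]}]}}

```text
t: 18.25
position: [480.8, -119.6, 154.0]
ee_rot: [-2.5, -1.897, 0.003]
wrist_force: [-0.2, -0.7, 0.6]
width: 0.397
```

{"op": "drive_tool", "data": {"steps": [{"delta_rot": [0, 0, 0], "gripper": 0.4, "translation": [0, 0, 0]}, {"delta_rot": [0, 0, 0], "gripper": 0.4, "translation": [0, 0, 0]}]}}

```text
t: 18.45
position: [481.5, -119.9, 154.9]
ee_rot: [-2.509, -1.888, 0.002]
wrist_force: [0.3, 0.1, 0.0]
width: 0.397
```

Run:
```python
from h import *
c=capture('wrist');save(c,'w11');np.save('w11.npy',dict(c),allow_pickle=True)
x,y,a=504.5,-38.0,-0.278
plan([x+np.sin(a)*85,y-np.cos(a)*85,53],a+np.pi/2)
def P(p,z): return np.round(proj(c,[x+p[0]*np.cos(a)-p[1]*np.sin(a),y+p[0]*np.sin(a)+p[1]*np.cos(a),z]))
for p,z in [((-23,-78),64),((23,-78),64),((23,-92),64),((-23,-92),64),((50,-137.5),12),((-50,-137.5),12)]: print(p,z,P(p,z))
```

```text
t 18.5 pos [ 481.6 -119.9  155.1] tool x yaw 1.2907 toolz [-1.7e-03  5.0e-04 -1.0e+00] w 0.4 F [ 1.1  -0.08  0.58] T [0.001 0.009 0.017] q [-0.37  0.13 -0.43  1.02 -0.   -0.09]
turn about tool z: -0.0021  (or 3.14 -3.144 )
full rotvec tool [-0.0018 -0.     -0.0021]
shift cm (current axes): [ 4.0000e-03 -2.3000e-02  1.0205e+01]
(-23, -78) 64 [213. 327.]
(23, -78) 64 [294. 327.]
(23, -92) 64 [294. 302.]
(-23, -92) 64 [213. 300.]
(50, -137.5) 12 [298. 239.]
(-50, -137.5) 12 [152. 230.]
```

View pics/w11.png

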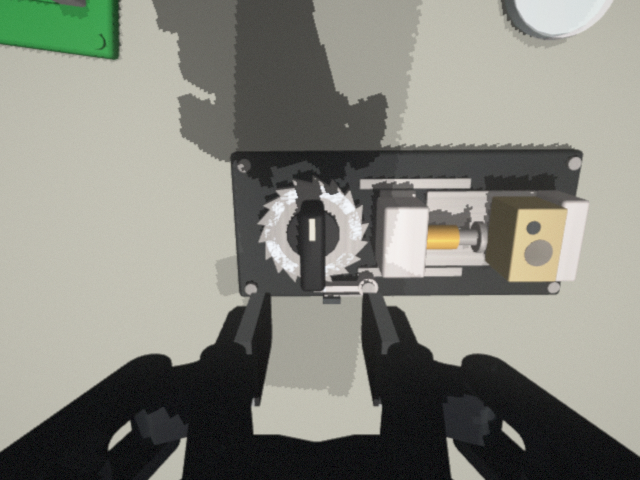

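{"op": "drive_tool", "data": {"steps": [{"delta_rot": [-0.0018, 0, -0.002], "gripper": 0.4, "translation": [0, 0, 3]}, {"delta_rot": [0, 0, 0], "gripper": 0.4, "translation": [0, -0.02, 3]}, {"delta_rot": [0, 0, 0], "gripper": 0.4, "translation": [0, 0, 2.5]}, {"delta_rot": [0, 0, 0], "gripper": 0.4, "translation": [0, 0, 1.4]}, {"delta_rot": [0, 0, 0], "gripper": 0.4, "translation": [0, 0, 0.3]}, {"delta_rot": [0, 0, 0], "gripper": 0.4, "translation": [0, 0, 0]}, {"delta_rot": [0, 0, 0], "gripper": 0.4, "translation": [0, 0, 0]}]}}

```text
t: 19.2
position: [482.3, -120.2, 54.2]
ee_rot: [2.505, 1.893, 0.002]
wrist_force: [0.6, -0.3, -0.9]
width: 0.399
```

Run:
```python
from h import *
c=capture('wrist');save(c,'w12');np.save('w12.npy',dict(c),allow_pickle=True)
x,y,a=504.5,-38.0,-0.278
plan([x+np.sin(a)*85,y-np.cos(a)*85,53],a+np.pi/2)
```

```text
t 19.25 pos [ 482.5 -120.3   54.4] tool x yaw 1.2946 toolz [ 2.5e-03 -9.0e-04 -1.0e+00] w 0.397 F [-0.1   0.36 -0.19] T [ 0.023  0.002 -0.016] q [-0.37  0.25 -0.54  0.79  0.   -0.1 ]
turn about tool z: 0.0018  (or 3.143 -3.14 )
full rotvec tool [0.0026 0.0002 0.0018]
shift cm (current axes): [ 0.014 -0.142  0.136]
```

View pics/w12.png

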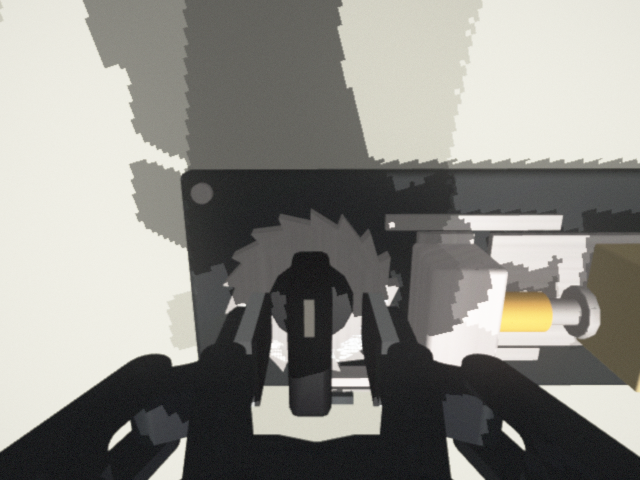

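{"op": "drive_tool", "data": {"steps": [{"delta_rot": [0.0025, 0, 0.002], "gripper": 0.4, "translation": [-0.12, -0.12, 0.1]}, {"delta_rot": [0, 0, 0], "gripper": 0.4, "translation": [0, 0, 0]}, {"delta_rot": [0, 0, 0], "gripper": 0.05, "translation": [0, 0, 0]}, {"delta_rot": [0, 0, 0], "gripper": 0.05, "translation": [0, 0, 0]}, {"delta_rot": [0, 0, 0], "gripper": 0.05, "translation": [0, 0, 0]}, {"delta_rot": [0, 0, 0], "gripper": 0.05, "translation": [0, 0, 0]}, {"delta_rot": [0, 0, 0], "gripper": 0.05, "translation": [0, 0, 0]}], "force": 40}}

```text
t: 19.95
position: [479.9, -121.5, 52.7]
ee_rot: [-2.508, -1.892, 0.004]
wrist_force: [-4.1, -5.1, 6.8]
width: 0.158
```

Run:
```python
from h import *
plan([481.2,-119.7,53],-0.278+np.pi/2)
```

```text
t 19.95 pos [ 479.9 -121.5   52.7] tool x yaw 1.2925 toolz [-0.0024 -0.0015 -1.    ] w 0.158 F [-4.05 -5.06  6.81] T [-0.784  0.588  0.014] q [-0.38  0.25 -0.54  0.79 -0.   -0.1 ]
turn about tool z: -0.0003  (or 3.141 -3.142 )
full rotvec tool [-0.0019  0.0021 -0.0003]
shift cm (current axes): [ 0.213  0.076 -0.033]
```

{"op": "drive_tool", "data": {"steps": [{"delta_rot": [0, 0, 0.05], "gripper": 0.05, "translation": [-0.05, 0, -0.04]}, {"delta_rot": [0, 0, 0.075], "gripper": 0.05, "translation": [0, 0, 0]}, {"delta_rot": [0, 0, 0.075], "gripper": 0.05, "translation": [0, 0, 0]}, {"delta_rot": [0, 0, 0], "gripper": 0.05, "translation": [0, 0, 0]}]}}

```text
t: 20.35
position: [479.9, -121.4, 52.7]
ee_rot: [-2.683, -1.632, 0.002]
wrist_force: [-1.7, -3.0, 3.3]
width: 0.159
```

```bash
cat >> h.py <<'E'
def knob(n=1):
    s=state();A=R.from_rotvec(s['ee_rot']).as_matrix();yw=np.arctan2(A[1,0],A[0,0])
    F=A.T@s['wrist_force'];T=A.T@s['torque']
    print('t',round(s['t'],2),'wind',round(1.2925-yw,4),'teeth',round((1.2925-yw)/.349,3),'pos',np.round(s['position'],1),'Ftool',np.round(F,1),'Ttool',np.round(T,3),'tau6',round(s['tau'][5],3),'w',round(s['width'],3),'q6',round(s['q'][5],2),'toolz',np.round(A[:,2],4))
E
python3 - <<'E'
from h import *
knob()
E
```

```text
t 20.35 wind 0.1996 teeth 0.572 pos [ 479.9 -121.4   52.7] Ftool [-3.4 -0.1 -3.3] Ttool [ 0.003 -0.629  0.017] tau6 0.27 w 0.159 q6 0.1 toolz [-1.9e-03  1.0e-04 -1.0e+00]
```

{"op": "drive_tool", "data": {"steps": [{"delta_rot": [0, 0, 0.06], "gripper": 0.05, "translation": [-0.03, 0, 0]}, {"delta_rot": [0, 0, 0.06], "gripper": 0.05, "translation": [0, 0, 0]}, {"delta_rot": [0, 0, 0.06], "gripper": 0.05, "translation": [0, 0, 0]}, {"delta_rot": [0, 0, 0], "gripper": 0.05, "translation": [0, 0, 0]}, {"delta_rot": [0, 0, 0], "gripper": 0.05, "translation": [0, 0, 0]}]}}

```text
t: 20.85
position: [480.0, -121.3, 52.7]
ee_rot: [-2.817, -1.387, 0.001]
wrist_force: [-0.7, -1.9, 2.2]
width: 0.158
```

Run:
```python
from h import *
knob()
c=capture('wrist');save(c,'w13');knob()
c=capture('wrist');knob()
```

```text
t 20.85 wind 0.3772 teeth 1.081 pos [ 480.  -121.3   52.7] Ftool [-1.9  0.6 -2.2] Ttool [-0.122 -0.22  -0.083] tau6 0.054 w 0.158 q6 0.28 toolz [-0.0014  0.001  -1.    ]
t 20.9 wind 0.3776 teeth 1.082 pos [ 480.  -121.3   52.7] Ftool [-1.   0.9 -2.2] Ttool [-0.155 -0.184  0.004] tau6 0.053 w 0.155 q6 0.28 toolz [-0.0012  0.001  -1.    ]
t 20.95 wind 0.3779 teeth 1.083 pos [ 480.  -121.3   52.7] Ftool [-0.8  0.3 -1.6] Ttool [-0.157 -0.195 -0.07 ] tau6 0.049 w 0.16 q6 0.28 toolz [-0.0014  0.001  -1.    ]
```

View pics/w13.png

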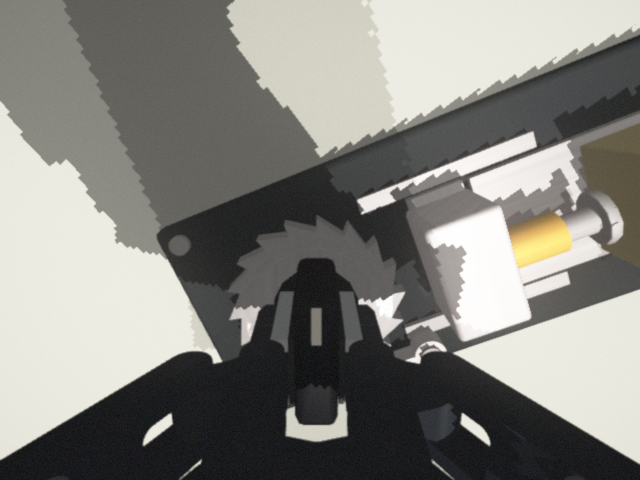

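{"op": "drive_tool", "data": {"steps": [{"delta_rot": [0, 0, 0.07], "gripper": 0.05, "translation": [0, 0, 0]}, {"delta_rot": [0, 0, 0.07], "gripper": 0.05, "translation": [0, 0, 0]}, {"delta_rot": [0, 0, 0.07], "gripper": 0.05, "translation": [0, 0, 0]}, {"delta_rot": [0, 0, 0.07], "gripper": 0.05, "translation": [0, 0, 0]}, {"delta_rot": [0, 0, 0.07], "gripper": 0.05, "translation": [0, 0, 0]}, {"delta_rot": [0, 0, 0], "gripper": 0.05, "translation": [0, 0, 0]}, {"delta_rot": [0, 0, 0], "gripper": 0.05, "translation": [0, 0, 0]}]}}

```text
t: 21.65
position: [480.2, -121.2, 52.7]
ee_rot: [-3.015, -0.876, 0.0]
wrist_force: [1.9, -0.4, 0.9]
width: 0.159
```

Run:
```python
from h import *
knob()
for i in range(4):
    c=capture('wrist');knob()
save(c,'w14')
```

```text
t 21.65 wind 0.7273 teeth 2.084 pos [ 480.2 -121.2   52.7] Ftool [ 1.4  1.4 -0.9] Ttool [-0.194  0.301 -0.057] tau6 0.052 w 0.159 q6 0.63 toolz [-7.0e-04  1.5e-03 -1.0e+00]
t 21.7 wind 0.7276 teeth 2.085 pos [ 480.2 -121.1   52.7] Ftool [ 0.7  0.3 -0.9] Ttool [-0.099  0.443 -0.109] tau6 0.059 w 0.157 q6 0.63 toolz [-8.0e-04  1.5e-03 -1.0e+00]
t 21.75 wind 0.7279 teeth 2.086 pos [ 480.2 -121.1   52.7] Ftool [ 1.9  1.2 -0.6] Ttool [-0.18   0.42  -0.064] tau6 0.054 w 0.155 q6 0.63 toolz [-9.0e-04  1.5e-03 -1.0e+00]
t 21.8 wind 0.7282 teeth 2.086 pos [ 480.2 -121.1   52.7] Ftool [ 2.6 -0.3 -0.6] Ttool [-0.102  0.554 -0.026] tau6 0.054 w 0.158 q6 0.63 toolz [-8.0e-04  1.5e-03 -1.0e+00]
t 21.85 wind 0.7284 teeth 2.087 pos [ 480.2 -121.2   52.7] Ftool [ 2.   0.2 -0.1] Ttool [-0.135  0.619 -0.062] tau6 0.055 w 0.156 q6 0.63 toolz [-8.0e-04  1.4e-03 -1.0e+00]
```

View pics/w14.png

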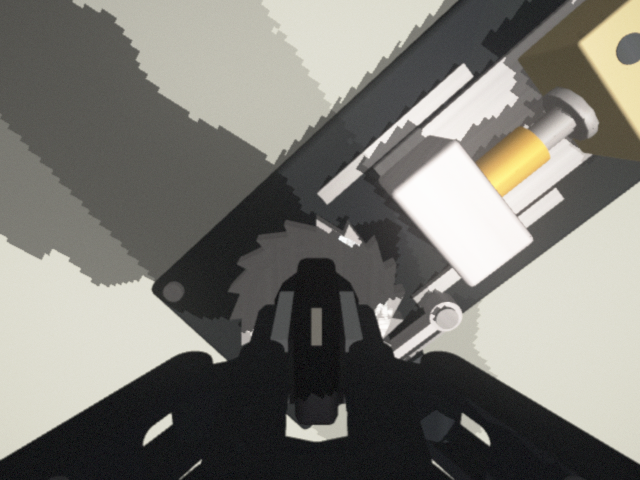

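{"op": "drive_tool", "data": {"steps": [{"delta_rot": [0, 0, 0.06], "gripper": 0.05, "translation": [-0.0, 0, 0]}, {"delta_rot": [0, 0, 0.06], "gripper": 0.05, "translation": [0, 0, 0]}, {"delta_rot": [0, 0, 0.05], "gripper": 0.05, "translation": [0, 0, 0]}, {"delta_rot": [0, 0, 0], "gripper": 0.05, "translation": [0, 0, 0]}, {"delta_rot": [0, 0, 0], "gripper": 0.05, "translation": [0, 0, 0]}]}}

```text
t: 22.35
position: [480.3, -121.1, 52.7]
ee_rot: [-3.079, -0.615, 0.0]
wrist_force: [3.6, 2.2, -0.4]
width: 0.159
```

Run:
```python
from h import *
knob()
for i in range(3):
    c=capture('wrist');knob()
save(c,'w15')
```

```text
t 22.35 wind 0.8979 teeth 2.573 pos [ 480.3 -121.1   52.7] Ftool [ 4.2 -0.6  0.4] Ttool [ 0.049  1.006 -0.074] tau6 0.057 w 0.159 q6 0.8 toolz [-6.0e-04  1.6e-03 -1.0e+00]
t 22.4 wind 0.8982 teeth 2.574 pos [ 480.3 -121.1   52.7] Ftool [ 4.7 -0.1  0. ] Ttool [ 0.064  1.049 -0.103] tau6 0.071 w 0.158 q6 0.8 toolz [-6.0e-04  1.6e-03 -1.0e+00]
t 22.45 wind 0.8983 teeth 2.574 pos [ 480.3 -121.1   52.7] Ftool [ 5.3 -0.3  0.2] Ttool [ 0.147  1.162 -0.065] tau6 0.073 w 0.161 q6 0.8 toolz [-6.0e-04  1.6e-03 -1.0e+00]
t 22.5 wind 0.8985 teeth 2.575 pos [ 480.3 -121.1   52.7] Ftool [5.1 0.1 0.4] Ttool [ 0.109  1.205 -0.079] tau6 0.075 w 0.157 q6 0.8 toolz [-6.0e-04  1.6e-03 -1.0e+00]
```

{"op": "drive_tool", "data": {"steps": [{"delta_rot": [0, 0, 0.06], "gripper": 0.05, "translation": [0, 0, 0]}, {"delta_rot": [0, 0, 0.06], "gripper": 0.05, "translation": [0, 0, 0]}, {"delta_rot": [0, 0, 0.057], "gripper": 0.05, "translation": [0, 0, 0]}, {"delta_rot": [0, 0, 0], "gripper": 0.05, "translation": [0, 0, 0]}, {"delta_rot": [0, 0, 0], "gripper": 0.05, "translation": [0, 0, 0]}]}}

```text
t: 23.0
position: [480.4, -121.1, 52.7]
ee_rot: [-3.121, -0.34, 0.0]
wrist_force: [5.6, 2.5, -1.1]
width: 0.156
```

Run:
```python
from h import *
knob()
for i in range(4):
    c=capture('wrist');knob()
save(c,'w16')
```

```text
t 23.0 wind 1.0755 teeth 3.082 pos [ 480.4 -121.1   52.7] Ftool [ 6.  -1.2  1.1] Ttool [ 0.305  1.276 -0.128] tau6 0.112 w 0.156 q6 0.98 toolz [-3.0e-04  1.7e-03 -1.0e+00]
t 23.05 wind 1.0755 teeth 3.082 pos [ 480.4 -121.1   52.7] Ftool [ 5.4 -1.5 -0.2] Ttool [ 0.342  1.265 -0.132] tau6 0.106 w 0.158 q6 0.98 toolz [-3.0e-04  1.7e-03 -1.0e+00]
t 23.1 wind 1.0755 teeth 3.082 pos [ 480.4 -121.1   52.7] Ftool [ 5.4 -1.3  1. ] Ttool [ 0.365  1.214 -0.089] tau6 0.105 w 0.153 q6 0.98 toolz [-3.0e-04  1.7e-03 -1.0e+00]
t 23.15 wind 1.0755 teeth 3.082 pos [ 480.5 -121.1   52.7] Ftool [ 5.8 -1.8  0.7] Ttool [ 0.293  1.248 -0.139] tau6 0.105 w 0.157 q6 0.98 toolz [-3.0e-04  1.7e-03 -1.0e+00]
t 23.2 wind 1.0755 teeth 3.082 pos [ 480.5 -121.1   52.7] Ftool [ 5.3 -2.2  0.9] Ttool [ 0.405  1.224 -0.089] tau6 0.105 w 0.155 q6 0.98 toolz [-2.0e-04  1.7e-03 -1.0e+00]
```

View pics/w16.png

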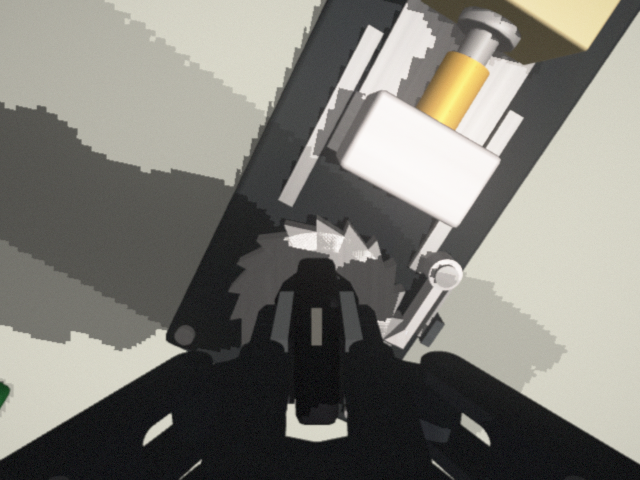

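{"op": "drive_tool", "data": {"steps": [{"delta_rot": [0, 0, 0], "gripper": 0.05, "translation": [0.06, -0.02, 0]}, {"delta_rot": [0, 0, 0], "gripper": 0.05, "translation": [0, 0, 0]}, {"delta_rot": [0, 0, 0], "gripper": 0.05, "translation": [0, 0, 0]}]}}

```text
t: 23.5
position: [480.5, -121.0, 52.7]
ee_rot: [-3.122, -0.339, 0.002]
wrist_force: [3.6, 1.4, 0.6]
width: 0.155
```

Run:
```python
from h import *
knob()
c=capture('wrist');knob()
a=[cv2.imread(f'pics/{n}.png') for n in ('w13','w14','w16')]
t=[a[0][170:290,500:640],a[1][70:190,470:610],a[2][0:120,400:540]]
cv2.imwrite('pics/cmp.png',cv2.resize(np.hstack(t),None,fx=1.9,fy=1.9,interpolation=cv2.INTER_CUBIC))
```

```text
t 23.5 wind 1.0762 teeth 3.084 pos [ 480.5 -121.    52.7] Ftool [ 3.8 -0.6 -0.6] Ttool [ 0.247  1.122 -0.157] tau6 0.133 w 0.155 q6 0.98 toolz [-1.5e-03  8.0e-04 -1.0e+00]
t 23.55 wind 1.0762 teeth 3.084 pos [ 480.5 -121.1   52.7] Ftool [ 4.6 -0.8  0.6] Ttool [ 0.217  1.136 -0.129] tau6 0.133 w 0.16 q6 0.98 toolz [-1.4e-03  8.0e-04 -1.0e+00]
```

View pics/cmp.png

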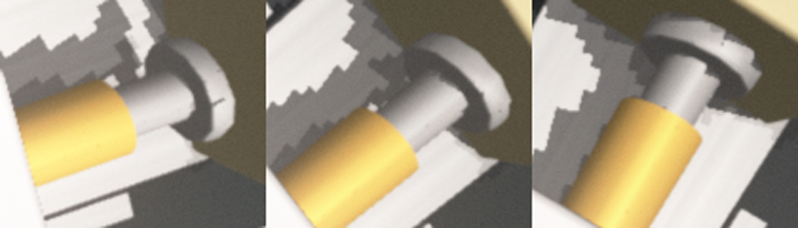

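{"op": "drive_tool", "data": {"steps": [{"delta_rot": [0, 0, 0.07], "gripper": 0.05, "translation": [0.03, 0, 0]}, {"delta_rot": [0, 0, 0.07], "gripper": 0.05, "translation": [0, 0, 0]}, {"delta_rot": [0, 0, 0.07], "gripper": 0.05, "translation": [0, 0, 0]}, {"delta_rot": [0, 0, 0.07], "gripper": 0.05, "translation": [0, 0, 0]}, {"delta_rot": [0, 0, 0.07], "gripper": 0.05, "translation": [0, 0, 0]}, {"delta_rot": [0, 0, 0], "gripper": 0.05, "translation": [0, 0, 0]}, {"delta_rot": [0, 0, 0], "gripper": 0.05, "translation": [0, 0, 0]}]}}

```text
t: 24.25
position: [480.8, -121.1, 52.7]
ee_rot: [-3.134, 0.208, 0.002]
wrist_force: [4.6, 2.1, -0.2]
width: 0.157
```

Run:
```python
from h import *
knob()
c=capture('wrist');knob();save(c,'w17')
c=capture('wrist');knob()
```

```text
t 24.25 wind 1.4249 teeth 4.083 pos [ 480.8 -121.1   52.7] Ftool [ 4.3 -2.7  0.2] Ttool [ 0.576  1.087 -0.246] tau6 0.209 w 0.157 q6 1.33 toolz [-1.3e-03  6.0e-04 -1.0e+00]
t 24.3 wind 1.4249 teeth 4.083 pos [ 480.8 -121.    52.7] Ftool [ 4.3 -3.   0.9] Ttool [ 0.616  1.109 -0.223] tau6 0.221 w 0.156 q6 1.33 toolz [-1.3e-03  7.0e-04 -1.0e+00]
t 24.35 wind 1.4249 teeth 4.083 pos [ 480.8 -121.1   52.7] Ftool [ 4.8 -3.2 -0. ] Ttool [ 0.592  1.147 -0.215] tau6 0.224 w 0.154 q6 1.33 toolz [-1.4e-03  7.0e-04 -1.0e+00]
```

View pics/w17.png

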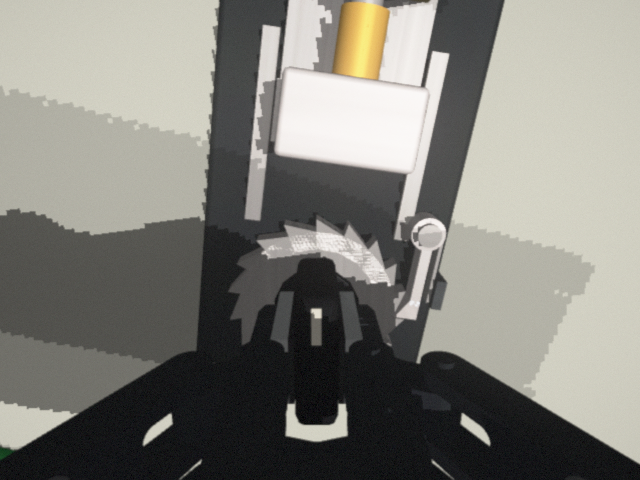

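{"op": "drive_tool", "data": {"steps": [{"delta_rot": [0, 0, 0.025], "gripper": 0.05, "translation": [0, 0, 0]}, {"delta_rot": [0, 0, 0], "gripper": 0.05, "translation": [0, 0, 0]}, {"delta_rot": [0, 0, -0.025], "gripper": 0.05, "translation": [0, 0, 0]}, {"delta_rot": [0, 0, -0.025], "gripper": 0.05, "translation": [0, 0, 0]}, {"delta_rot": [0, 0, -0.015], "gripper": 0.05, "translation": [0, 0, 0]}, {"delta_rot": [0, 0, 0], "gripper": 0.05, "translation": [0, 0, 0]}, {"delta_rot": [0, 0, 0], "gripper": 0.05, "translation": [0, 0, 0]}]}}

```text
t: 25.05
position: [480.8, -121.1, 52.7]
ee_rot: [-3.138, 0.147, 0.002]
wrist_force: [4.6, 2.3, -1.6]
width: 0.159
```

Run:
```python
from h import *
knob()
c=capture('wrist');knob()
```

```text
t 25.05 wind 1.3862 teeth 3.972 pos [ 480.8 -121.1   52.7] Ftool [ 4.4 -2.7  1.6] Ttool [ 0.608  1.119 -0.059] tau6 0.035 w 0.159 q6 1.29 toolz [-1.4e-03  7.0e-04 -1.0e+00]
t 25.1 wind 1.3861 teeth 3.972 pos [ 480.8 -121.1   52.7] Ftool [ 3.  -3.8 -0.3] Ttool [ 0.582  1.127 -0.055] tau6 0.036 w 0.156 q6 1.29 toolz [-1.4e-03  7.0e-04 -1.0e+00]
```

{"op": "drive_tool", "data": {"steps": [{"delta_rot": [0, 0, 0], "gripper": 0.4, "translation": [0, 0, 0]}, {"delta_rot": [0, 0, 0], "gripper": 0.4, "translation": [0, 0, 0]}, {"delta_rot": [0, 0, 0], "gripper": 0.4, "translation": [0, 0, 0]}, {"delta_rot": [0, 0, 0], "gripper": 0.4, "translation": [0, 0, -1]}, {"delta_rot": [0, 0, 0], "gripper": 0.4, "translation": [0, 0, -3]}, {"delta_rot": [0, 0, 0], "gripper": 0.4, "translation": [0, 0, -4]}, {"delta_rot": [0, 0, 0], "gripper": 0.4, "translation": [0, -4, -3]}, {"delta_rot": [0, 0, 0], "gripper": 0.4, "translation": [0, -4, -2]}, {"delta_rot": [0, 0, 0], "gripper": 0.4, "translation": [0, 0, 0]}, {"delta_rot": [0, 0, 0], "gripper": 0.4, "translation": [0, 0, 0]}, {"delta_rot": [0, 0, 0], "gripper": 0.4, "translation": [0, 0, 0]}]}}

```text
t: 26.2
position: [487.4, -41.9, 182.1]
ee_rot: [-3.138, 0.148, 0.006]
wrist_force: [-0.1, 0.5, -0.1]
width: 0.398
```

Run:
```python
from h import *
c=capture('wrist');save(c,'w18');np.save('w18.npy',dict(c),allow_pickle=True)
im=cv2.cvtColor(c['color'],cv2.COLOR_RGB2BGR)
c2=capture('side');save(c2,'s18')
knob()
```

```text
t 26.3 wind 1.3879 teeth 3.977 pos [487.3 -42.2 181.6] Ftool [ 0.  -1.1 -0.4] Ttool [ 0.006 -0.04   0.008] tau6 -0.002 w 0.401 q6 1.45 toolz [-4.6e-03  7.0e-04 -1.0e+00]
```

View pics/w18.png

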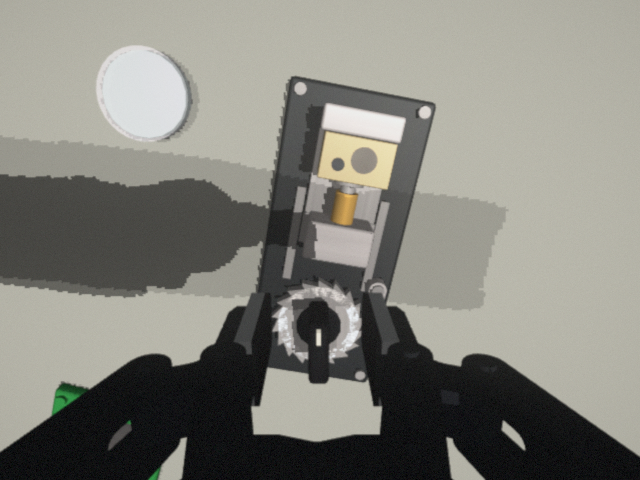

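View pics/s18.png

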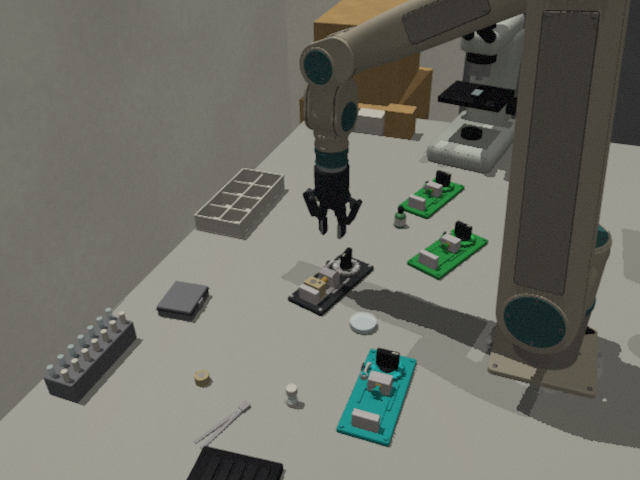

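Run:
```python
from workcell import *
print(hand_in())
```

```text
the job is handed in; nothing more can be done
None
```

The block is standing upright in the middle of the dark clamp's bed, with a broad face flush against the fixed jaw. The clamp is wound to the 4th tooth, and the job was handed in at about 26 s.

**Finding contact:** The plunger first bore on the block during the 3rd tooth.
- Before winding, the picture showed a gap of about 11–12 mm, which is 2.5 teeth.
- During that tooth the knob torque rose from about 0.06 to about 0.12 N m.
- The plunger's stem was visibly about 2 mm shorter.

**The extra click:** I wound one click more, and torque rose to about 0.22 N m. I then eased the knob back while still holding it. The load dropped to about 0.05 N m at tooth 3.97, so the pawl was carrying it before I let go.

**Last checks:**
- After release the knob stayed at the 4th tooth, the block was against the fixed jaw with no sign of damage, and the plunger was on it.
- The wrist force was back to about zero with the gripper clear.
- The objects in view in the final wrist and side pictures looked undisturbed; I judged this by eye, not by measurement.
- I confirmed the pawl was down from the torque drop and the knob holding, not from a close-up picture of it.
- No check failed. My two readings of the gap differed by about 1 mm, but both put contact within the 3rd tooth.

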